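Put the cased hydrometer away, bulb end down

TASK

Put the cased hydrometer away: lift the lid of the blue instrument chest until its struts hold it open, find out which end of the silver case is the heavy one, and stand the case upright on that end inside the orange ring in the chest. The two ends look the same, so feel for the heavy one; it is glass inside, so set it down gently, leave it standing on its own, and do not disturb the bottles and dishes around it.

Things in the scene. Friction and masses are not known exactly. Their poses are not given: they have to be found in the camera images.
- chest: Fixed blue steel chest on the left or right of the bench, turned up to 0.3 rad: base 190 (x) by 250 (y) by 85 mm high, walls and floor 4 mm; 171 mm high with the lid shut. Origin: centre of its underside, on the bench; its x points from the front (handle side, towards the robot) to the hinge side, z up.
- lid (a joint): Hinge of the lid, rad: 0 shut, 1.75 open against its stop (10 degrees past upright, leaning back, wholly behind the hinge line). The lid is an 85 mm deep cover of 0.6 kg on two gas struts: let go below about 0.55 rad it falls shut, beyond about 0.8 rad the struts raise it to 1.75 by themselves in 1 to 3 s. Lifting it at the handle takes about 2 N.
- lid_handle (a point): Middle of the round bar handle on the lid's front face (black bar 11 mm thick, 115 mm long along the chest's y, on two feet at its ends). The bar's centre is 35 mm out from the lid's front face, 225 mm in front of the hinge line and 50 mm above it, 136 mm above the bench when shut; moves with the lid.
- lid_hinge (a point): Middle of the hinge line, on the far (chest +x) rim of the base, 86 mm above the bench. The hinge axis runs along the chest's y.
- cradle: Orange ring on the chest's inner floor, fixed, where the case is to stand: 70 mm outside, 58 mm inside diameter, 14 mm high. Origin: centre of its underside, on the inner floor, 4 mm above the bench. Standing in it, the case's middle is 75 mm above that. Stood there on its heavy end the case rights itself and stays upright; on its light end it topples over.
- case: Closed case, 150 mm long, 0.24 kg, lying on the mat, pointing any way: silver tube 36 mm thick; at each end a green hexagonal cap, 40 mm across flats, 48 to 68 mm from the middle, then a face 36 mm wide domed to 75 mm radius. Origin: its middle, on its axis; x along it. Ends and axes tell nothing: the bulb is stuck at either end, different each time; centre of gravity 18 to 38 mm off the middle.
- mat: Thin flat blue-grey mat, fixed on the bench, 240 mm (its x) by 200 mm (its y) by 4 mm thick, on which the case lies. Origin: centre of its underside.
- reagent: Bystander: amber bottle with blue cap, 56 mm in diameter, 145 mm high, 0.35 kg, standing loose on the bench between mat and chest. Origin: centre of its underside.
- dishes: Bystander: stack of six culture dishes with red medium, 90 mm in diameter, 90 mm high, standing loose on the bench beyond the mat. Origin: centre of its underside.
- buffer: Bystander: small white bottle with red cap, 42 mm in diameter, 85 mm high, standing loose on the chest's inner floor beside the ring. Origin: centre of its underside.
Not all that is in view belongs to the job. Leave any pink look-alike of the case alone.

How it is judged:
By the outcome, as a careful person would: the job done as asked, in the order asked, and still so for the second after the job is handed in, with the robot touching nothing.
It also fails if it takes over 72 s, if anything falls off the work surface, if the arm or the gripper's body presses on something with over 40 N, if the wrist force passes 120 N, or if a joint passes its speed limit or range.

ROBOT

A 6-joint arm with a two-finger parallel gripper is mounted at the origin on the work surface. World frame = base frame: x ahead of the robot, y to its left, z up, the work surface at z = 0. Lengths are in m, angles in rad, forces in N, time in s.
With the tool pointing down it reaches from about 0.425 to 0.925 m from the base axis. Payload 12.5 kg.
Tool frame: the origin (TCP) lies on the centre line of the jaws, within the pads' length; the fingertips stand 14 mm ahead of it and the grasp point (between the pads) lies 5 mm behind it; z points along the fingers, y is the direction in which the jaws open and shut (so a half turn about z gives the same grasp; the last joint's range is limited). The gripper opens to 85 mm and grips with 20 to 120 N. Pads are 22 mm wide; open, the fingers measure 114 mm over their backs; the gripper's body (76 mm by 85 mm) begins 54 mm behind the grasp point. The pads swing forward as they close: fully open they stand 13 mm farther back than shut.
Start: joints at [-1.44, 0.491, 1.559, -0, 1.092, -0.106], TCP at [0.147, -0.608, 0.245] pointing down, gripper open.
Joint ranges: [-3.1, 3.1], [-0.84, 2.19], [0.05, 2.79], [-1.13, 4.28], [0.06, 2.93], [-2.69, 2.69]. Speed limits (rad/s): [2.22, 2.22, 2.79, 3.14, 3.14, 3.14].

INTERFACE

Orientations are given as a 3x3 rotation matrix whose columns are the frame's x, y, z axes.
In Python, from station import robot, eyes gives the robot as it stands.
- The arm moves only by the shell command python3 -m pendant 'ROWS' [FORCE]. ROWS is JSON, a list of rows, each a list of 7 numbers: the shift along the tool's x, y, z in mm, then the turn, a rotation vector about the tool's x, y, z in degrees, then the finger opening in mm, from 0 to 85.4. A call has 1 to 12 rows; each row shifts and turns the commanded pose from where the row before left it, along the tool's axes as they then stand; what a row does not reach is not made up. A row lasts 1/8 s, in which the tool goes at most 62.5 mm and 10.7 degrees, less where a joint would pass 70% of its speed; a pose out of reach is approached as far as the arm can. A call with a gripper value outside its range is refused whole. The fingers move at their own pace and stop on an object; FORCE is the grip in N (left out, the last holds). Time passes only in rows, so rows that do not move let the fingers close. It gives the time, the measured TCP pose, the force and the opening at its end, in the units of the state.
- robot.get_obs(): the state, without advancing time (a new reading comes with each control period).
- eyes.camera(name): name is "side" or "top" or "wrist"; returns a dict with "image" (384x512x3 uint8, red, green, blue), "camera_matrix" (3x3 intrinsics, pixels), "cam_to_world" (4x4, takes a point from camera to world coordinates). Camera axes: x right, y up, looking along -z (the intrinsics and any distortion apply to the point x, -y, -z); pixel columns grow to the right and rows downward; lengths in m; the calibration is good to about 2 mm. A picture is of the moment at which its call begins. There is no depth.
- robot.finish_job(): hands the job in, once; it reports no verdict.
The state is a dict: "t": time; "joint_pos": joint angles; "joint_velocities": joint speeds; "effort": joint torques, N m; "eef_pos": TCP position; "orientation": TCP orientation; "ft_force": force on the tool from outside, world axes, zero at the start; "torque": the same for the moment, N m; "gripper_width": finger opening in m.
Only numpy, scipy, OpenCV 4.12 (cv2) and the standard library are available. Lean on these libraries where they do the work, as an engineer would, in place of code of your own. Each camera call takes 0.05 s, during which the arm holds its last target.

## Working session

There is one attempt and no reset: what is moved stays moved. The work goes in short steps, Python scripts to look and compute and a shell command to move; the robot and the scene stay as the last step left them, time stands still between calls to the robot, and variables do not carry over. Pictures are saved under pics/ and viewed, and the job is handed in when it is done.

```bash
ls; mkdir -p pics
python3 - <<'E'
from station import robot, eyes
import cv2
for n in ["side","top","wrist"]:
    c=eyes.camera(n); cv2.imwrite(f"pics/{n}0.png",c["image"][:,:,::-1]); print(n,c["camera_matrix"].round(1).tolist(),c["cam_to_world"].round(3).tolist(),[k for k in c])
o=robot.get_obs(); print(o)
E
```

```text
pics
side [[363.0, 0.0, 257.5], [0.0, 363.0, 191.6], [0.0, 0.0, 1.0]] [[0.998, 0.046, -0.036, 0.495], [-0.055, 0.535, -0.843, -1.0], [-0.019, 0.844, 0.537, 0.704], [0.0, 0.0, 0.0, 1.0]] ['image', 'camera_matrix', 'cam_to_world']
top [[411.0, 0.0, 259.1], [0.0, 411.0, 188.5], [0.0, 0.0, 1.0]] [[0.027, 0.993, -0.111, 0.406], [-0.999, 0.03, 0.021, -0.085], [0.024, 0.11, 0.994, 1.32], [0.0, 0.0, 0.0, 1.0]] ['image', 'camera_matrix', 'cam_to_world']
wrist [[286.3, 0.0, 255.7], [0.0, 286.3, 189.3], [0.0, 0.0, 1.0]] [[0.234, 0.921, 0.31, 0.227], [-0.972, 0.223, 0.074, -0.588], [-0.001, -0.318, 0.948, 0.373], [0.0, 0.0, 0.0, 1.0]] ['image', 'camera_matrix', 'cam_to_world']
{'t': 0.15, 'joint_pos': array([-1.43962867e+00,  4.91407974e-01,  1.55929112e+00, -3.31863589e-05,
        1.09173540e+00, -1.05626097e-01]), 'joint_velocities': array([-7.81718359e-04, -2.49702386e-03, -2.01458669e-03, -1.07799861e-06,
       -1.35794447e-03,  1.69460290e-03]), 'effort': array([ 1.68899933e-03, -6.18707800e+01, -2.61691725e+01, -9.72546331e-05,
        3.21457272e-03, -1.85474744e-05]), 'eef_pos': array([ 0.14659613, -0.60740747,  0.24487645]), 'orientation': array([[ 9.72091526e-01,  2.34601887e-01, -1.39303193e-04],
       [ 2.34601921e-01, -9.72091173e-01,  8.30755430e-04],
       [ 5.94813868e-05, -8.40251110e-04, -9.99999645e-01]]), 'ft_force': array([ 0.48722418, -0.02041752, -0.55990643]), 'torque': array([-0.00616357,  0.0118361 ,  0.05458692]), 'gripper_width': 0.085239865094768}
```

View pics/side0.png

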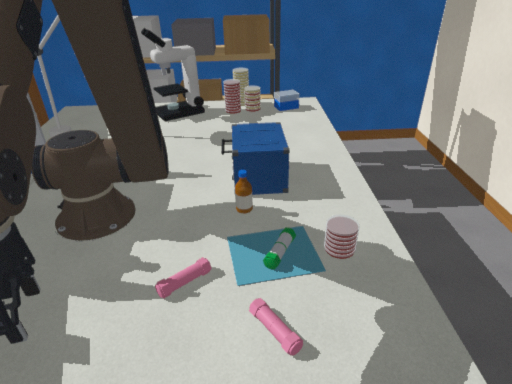

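View pics/top0.png

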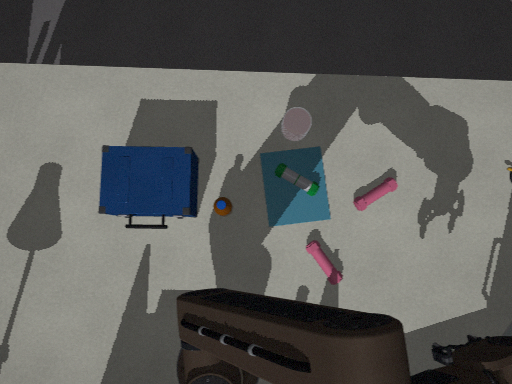

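View pics/wrist0.png

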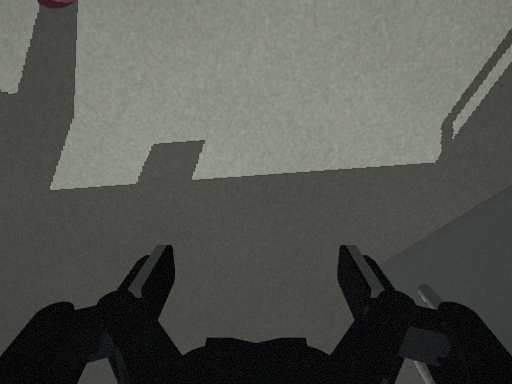

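The top view shows the chest at about (150,181) with its handle at (147,226). The silver/green case is on the mat at (297,179), the reagent at (222,207) and the dishes at (297,123). The look-alikes are pink, at (376,194) and (323,262) in the top view. The silver one with green caps is the one described; I'll check it in a crop and measure.

```bash
cat > h.py <<'E'
import numpy as np, cv2
from station import robot, eyes
def proj(c,P):
    T=np.linalg.inv(c["cam_to_world"]); p=T[:3,:3]@np.asarray(P,float)+T[:3,3]
    K=c["camera_matrix"]; return np.array([K[0,0]*p[0]/-p[2]+K[0,2], K[1,1]*-p[1]/-p[2]+K[1,2]])
def ray(c,uv):
    K=c["camera_matrix"]; T=c["cam_to_world"]
    d=np.array([(uv[0]-K[0,2])/K[0,0], -(uv[1]-K[1,2])/K[1,1], -1.]); d=T[:3,:3]@d
    return T[:3,3], d/np.linalg.norm(d)
def plane(c,uv,z):
    o,d=ray(c,uv); return o+d*(z-o[2])/d[2]
def tri(*cu):
    A=np.zeros((3,3));b=np.zeros(3);R=[]
    for c,u in cu:
        o,d=ray(c,u);M=np.eye(3)-np.outer(d,d);A+=M;b+=M@o;R.append((M,o))
    p=np.linalg.solve(A,b); return p, max(np.linalg.norm(M@(p-o)) for M,o in R)
def hsv(c): return cv2.cvtColor(c["image"],cv2.COLOR_RGB2HSV)
def blobs(c,lo,hi,amin=15):
    m=cv2.inRange(hsv(c),np.array(lo),np.array(hi)); n,l,s,ce=cv2.connectedComponentsWithStats(m)
    return [(ce[i].round(1),int(s[i,4]),s[i,:4].tolist()) for i in range(1,n) if s[i,4]>=amin]
def crop(c,name,x0,y0,x1,y1,k):
    cv2.imwrite(f"pics/{name}.png",cv2.resize(c["image"][y0:y1,x0:x1,::-1],None,fx=k,fy=k,interpolation=cv2.INTER_CUBIC))
def status():
    o=robot.get_obs()
    for k in ("t","joint_pos","eef_pos","orientation","ft_force","torque","gripper_width"): print(k,np.round(o[k],4).tolist())
E
python3 - <<'E'
from h import *
s=eyes.camera("side");t=eyes.camera("top")
for n,c in(("s",s),("t",t)):
    print(n,"green",blobs(c,(45,120,40),(80,255,255)))
    print(n,"amber",blobs(c,(5,150,80),(20,255,255)),"red/pink",blobs(c,(165,40,80),(180,255,255)))
    print(n,"black",[b for b in blobs(c,(0,0,0),(180,255,40)) if b[1]<600])
    print(n,"blue",blobs(c,(105,150,40),(125,255,255),60))
    print(n,"mat",blobs(c,(90,100,40),(104,255,255),60))
crop(s,"s1",210,110,330,280,4.5 if 0 else 3.5); crop(t,"t1",90,100,340,290,3)
E
```

```text
s green [(array([289.7, 232. ]), 73, [281, 228, 15, 13]), (array([271.3, 260.4]), 210, [263, 252, 18, 17])]
s amber [(array([ 36.7, 100.5]), 243, [29, 78, 19, 46]), (array([438.3, 166.9]), 1547, [339, 129, 173, 102]), (array([242.3, 187.9]), 193, [236, 179, 15, 17]), (array([242.7, 210.4]), 35, [236, 208, 15, 5])] red/pink [(array([228.5, 108.4]), 15, [226, 105, 5, 7]), (array([343.3, 245.9]), 18, [340, 243, 9, 6]), (array([182.4, 277.5]), 898, [155, 257, 57, 42]), (array([276.1, 326.6]), 1174, [249, 298, 54, 58])]
s black [(array([153.1,  37.6]), 130, [142, 30, 23, 17]), (array([171.5,  90.2]), 178, [155, 85, 32, 11]), (array([164.6, 155.1]), 50, [163, 141, 4, 29]), (array([123.1, 172.9]), 106, [118, 161, 12, 21]), (array([ 39.5, 178.1]), 150, [33, 166, 16, 23]), (array([ 46.9, 178.3]), 34, [43, 168, 11, 20]), (array([  3.3, 220.6]), 15, [0, 216, 8, 9])]
s blue [(array([46.8, 15.4]), 377, [40, 0, 17, 41]), (array([197.1,  11.1]), 2708, [128, 0, 142, 44]), (array([360. ,  57.4]), 17807, [280, 0, 166, 131]), (array([64.8, 71.8]), 2523, [42, 21, 54, 91]), (array([41.9, 88.2]), 355, [33
[... 854 characters left out ...]
 19, [492, 6, 8, 9]), (array([91.4, 14.4]), 25, [87, 10, 10, 9]), (array([83.9, 26.4]), 16, [82, 24, 6, 7]), (array([11.7, 38.9]), 15, [8, 36, 7, 7]), (array([ 9.2, 49.1]), 26, [5, 43, 10, 13]), (array([193.6, 174. ]), 232, [190, 149, 9, 51]), (array([510.6, 175.8]), 15, [510, 172, 2, 9]), (array([192.9, 207.3]), 87, [189, 198, 8, 18]), (array([145.3, 224.4]), 157, [126, 214, 41, 14]), (array([187.7, 345.9]), 92, [181, 340, 19, 10]), (array([248.7, 377.8]), 154, [241, 369, 17, 15]), (array([209.9, 379.9]), 227, [191, 375, 38, 9])]
t blue [(array([146.3, 180.8]), 6024, [100, 146, 97, 71]), (array([220.9, 204.3]), 64, [217, 200, 9, 9])]
t mat [(array([294.4, 187.1]), 3850, [261, 147, 69, 79])]
```

View pics/s1.png

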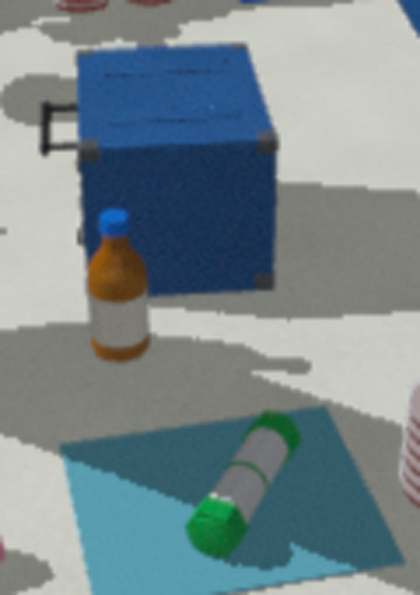

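View pics/t1.png

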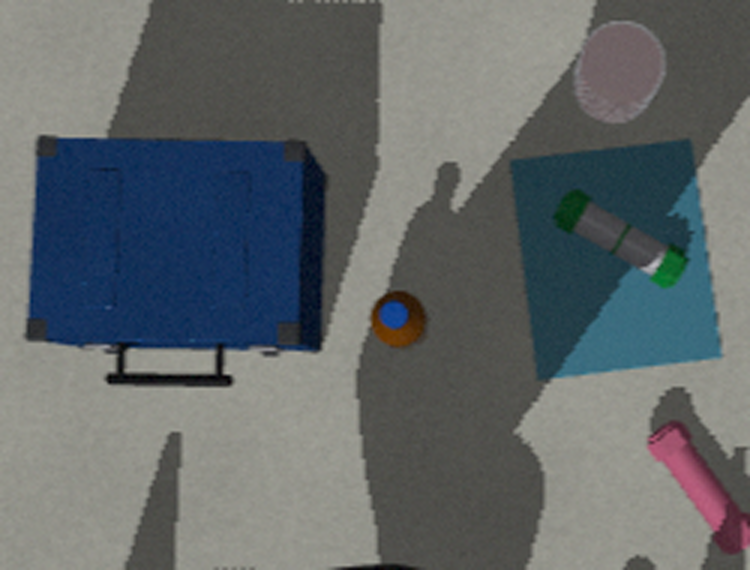

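The crop confirms the silver tube with green caps on the mat as the case. The black handle bar runs from about (126,226.5) to (167,227) in the top view, and from (223,140) to (223,153) in the side view.

Run:
```python
from h import *
s=eyes.camera("side");t=eyes.camera("top")
p=lambda n,x:print(n,x[0].round(4).tolist(),round(x[1],4)) if isinstance(x,tuple) else print(n,np.round(x,4).tolist())
p("handle near",tri((s,(222.9,153.4)),(t,(167,227))))
p("handle far",tri((s,(222.9,140)),(t,(126.5,226.5))))
p("handle ends z=.136 R",plane(t,(167,227),.136));p("L",plane(t,(126,226.5),.136))
p("lid corner FR",tri((s,(210+80/3.5,110+147/3.5)),(t,(90+299/3,100+343/3))))
p("lid corner FL",plane(t,(90+27/3,100+340/3),.171)); p("FR",plane(t,(90+299/3,100+343/3),.171))
p("BL",plane(t,(90+38/3,100+138/3),.171)); p("BR",plane(t,(90+305/3,100+142/3),.171))
p("case capA(low right top)",tri((s,(271.3,260.4)),(t,(313,188.9))));p("case capB",tri((s,(289.7,232)),(t,(279.9,169.5))))
A=plane(t,(313,188.9),.026);B=plane(t,(279.9,169.5),.026);p("A",A);p("B",B);p("mid",(A+B)/2);print(np.linalg.norm(A-B),np.degrees(np.arctan2(*(A-B)[[1,0]])))
p("reagent cap",tri((s,(242.5,174)),(t,(220.9,204.3))))
p("dishes top",plane(t,(296.5,122.5),.09)); p("dish side", plane(s,(342,228),.09))
m=cv2.inRange(hsv(t),np.array((90,100,40)),np.array((104,255,255)))
for q in cv2.boxPoints(cv2.minAreaRect(np.argwhere(m)[:,::-1].astype(np.float32))): p("mat corner",plane(t,q,.004))
```

```text
handle near [0.4228, 0.1505, 0.1365] 0.0024
handle far [0.4204, 0.2654, 0.1359] 0.0018
handle ends z=.136 R [0.4203, 0.1505, 0.136]
L [0.4185, 0.2666, 0.136]
lid corner FR [0.4594, 0.0824, 0.1736] 0.0029
lid corner FL [0.4523, 0.3327, 0.171]
FR [0.4567, 0.0826, 0.171]
BL [0.642, 0.3357, 0.171]
BR [0.6464, 0.0857, 0.171]
case capA(low right top) [0.5562, -0.2826, 0.0276] 0.0015
case capB [0.6167, -0.1757, 0.0342] 0.004
A [0.5549, -0.2828, 0.026]
B [0.614, -0.1762, 0.026]
mid [0.5844, -0.2295, 0.026]
0.12189256688002068 -118.96996680611504
reagent cap [0.4902, -0.0005, 0.1362] 0.0006
dishes top [0.7513, -0.2195, 0.09]
dish side [0.7531, -0.2378, 0.09]
mat corner [0.59, 0.395, 0.004]
mat corner [0.7, -0.3104, 0.004]
mat corner [0.4632, -0.3414, 0.004]
mat corner [0.3599, 0.3515, 0.004]
```

Measurements agree with the text: handle z 0.136, cap spacing 122 mm against a nominal 116 mm, lid 250 x 190 mm. Now moving above the handle by way of a waypoint out in front.

```bash
python3 -m pendant '[[52,-27,0,0,0,0,85],[52,-27,0,0,0,0,85],[52,-27,0,0,0,0,85],[52,-27,0,0,0,0,60],[52,-27,0,0,0,0,30],[52,-27,0,0,0,0,30],[52,-27,0,0,0,0,30],[52,-27,0,0,0,0,30],[18,-57.4,0,0,0,0,30],[18,-57.4,0,0,0,0,30],[18,-57.4,0,0,0,0,30]]' 40
python3 -m pendant '[[18,-57.4,0,0,0,0,30],[18,-57.4,0,0,0,0,30],[-12,-56.5,0,0,0,0,30],[-12,-56.5,0,0,0,0,30],[-12,-56.5,0,0,0,0,30],[-12,-56.5,0,0,0,0,30],[0,0,0,0,0,-9.7,28],[0,0,0,0,0,-9.7,28],[0,0,0,0,0,-9.7,28],[0,0,0,0,0,-9.7,28],[0,0,0,0,0,-9.7,28]]'
```

```text
t: 1.72
eef_pos: [0.5124, -0.1181, 0.2453]
orientation: [[0.972, 0.234, 0.0], [0.234, -0.972, -0.0], [0.0, 0.0, -1.0]]
ft_force: [0.6, 0.1, -0.5]
gripper_width: 0.0299
t: 3.1
eef_pos: [0.4208, 0.2086, 0.2453]
orientation: [[0.463, 0.886, 0.0], [0.886, -0.463, -0.0], [0.0, 0.0, -1.0]]
ft_force: [0.4, -0.2, 1.0]
gripper_width: 0.028
```

```bash
python3 -m pendant '[[0,0,0,0,0,-9.5,28],[0,0,0,0,0,-9.5,28],[0,0,10,0,0,-9.4,28],[0,0,15,0,0,0,28],[0,0,0,0,0,0,28]]'
python3 - <<'E'
from h import *
w=eyes.camera("wrist"); cv2.imwrite("pics/w1.png",w["image"][:,:,::-1]); t=eyes.camera("top"); cv2.imwrite("pics/t2.png",t["image"][:,:,::-1])
for y in (.15,.2085,.2665): print(proj(w,(.4205,y,.136)).round(1))
E
```

```text
t: 3.72
eef_pos: [0.4205, 0.2084, 0.2197]
orientation: [[-0.008, 1.0, -0.001], [1.0, 0.008, -0.001], [-0.001, -0.001, -1.0]]
ft_force: [0.1, -0.5, 0.2]
gripper_width: 0.0279
[255.  265.3]
[255.5 201.7]
[256.1 127.5]
```

View pics/w1.png

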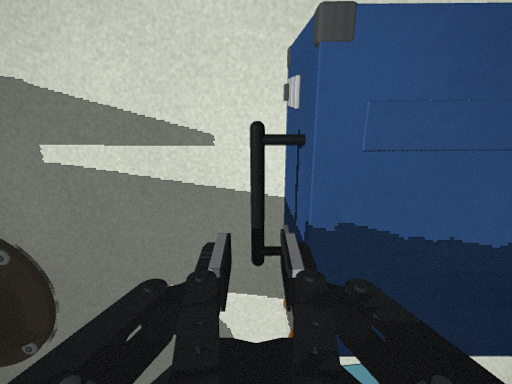

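The wrist view shows the bar at column 258, rows 122–265, between the open pads; I predicted column 255.5, so the measurement holds to about 1 mm. Descending onto the bar.

```bash
python3 -m pendant '[[0,-2,25,0,0,0,28],[0,0,20,0,0,0,28],[0,0,15,0,0,0,28],[0,0,10,0,0,0,28],[0,0,5,0,0,0,28],[0,0,0,0,0,0,28]]' 40
python3 - <<'E'
from h import *
w=eyes.camera("wrist"); cv2.imwrite("pics/w2.png",w["image"][:,:,::-1]); s=eyes.camera("side"); crop(s,"s2",190,60,340,220,4)
E
```

```text
t: 4.58
eef_pos: [0.419, 0.2085, 0.1454]
orientation: [[-0.008, 1.0, 0.0], [1.0, 0.008, -0.0], [-0.0, 0.0, -1.0]]
ft_force: [0.8, -0.4, -0.2]
gripper_width: 0.0282
```

View pics/w2.png

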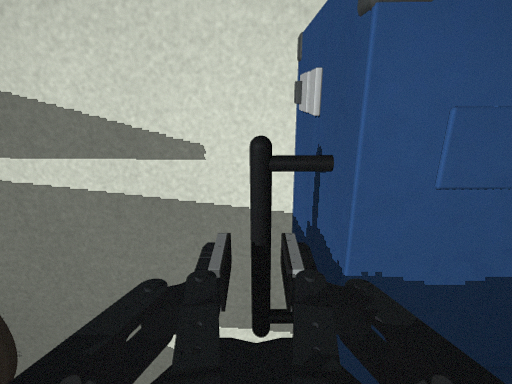

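View pics/s2.png

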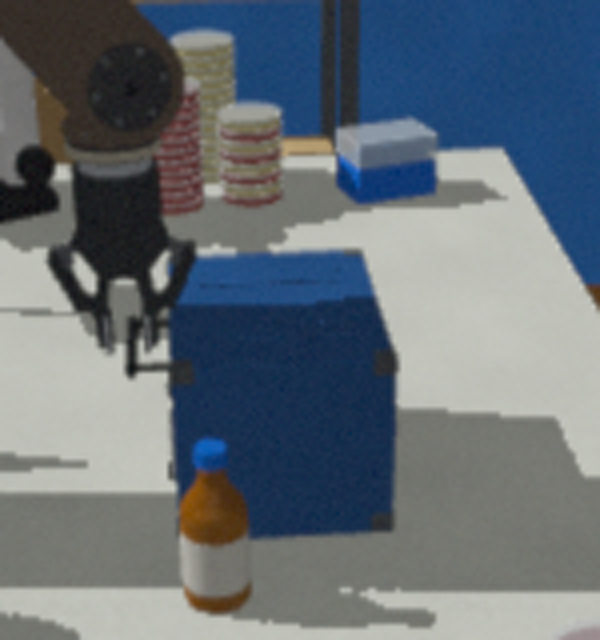

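The pads straddle the bar (bar column 261, rows 135–335), but the rear linkage is close to the lid's top edge. I'll grip here near the tips, where the linkage draws in as it closes.

```bash
python3 -m pendant '[[0,2,0,0,0,0,20],[0,0,0,0,0,0,16],[0,0,3,0,0,0,16],[0,0,3,0,0,0,16],[0,0,0,0,0,0,16]]' 40
python3 - <<'E'
from h import *
status()
w=eyes.camera("wrist"); crop(w,"w3",150,100,400,384,2.1)
s=eyes.camera("side"); crop(s,"s3",190,60,340,220,3.7)
E
```

```text
t: 5.3
eef_pos: [0.421, 0.2086, 0.1398]
orientation: [[-0.008, 1.0, 0.001], [1.0, 0.008, 0.0], [0.0, 0.001, -1.0]]
ft_force: [-3.5, -1.5, 12.3]
gripper_width: 0.016
t 5.3
joint_pos [0.3193, 0.4291, 2.0444, -0.0003, 0.6671, 0.3113]
eef_pos [0.421, 0.2086, 0.1398]
orientation [[-0.0082, 1.0, 0.001], [1.0, 0.0082, 0.0002], [0.0002, 0.001, -1.0]]
ft_force [-3.4501, -1.467, 12.2735]
torque [-0.1516, 0.032, -0.0876]
gripper_width 0.016
```

View pics/w3.png

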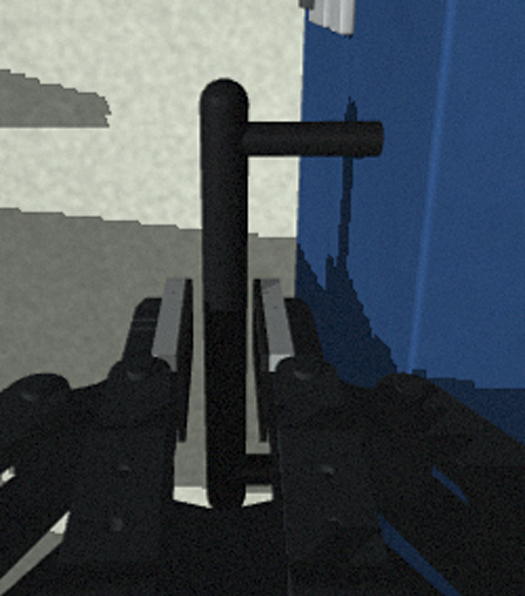

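View pics/s3.png

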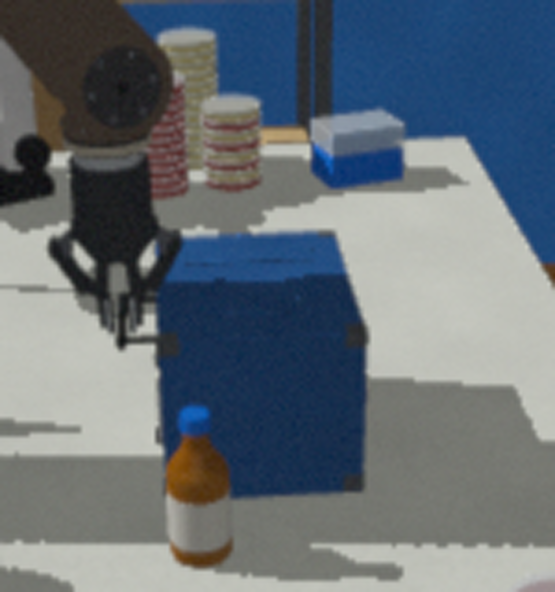

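Contact force of 12 N, so the linkage has just touched the lid edge. I'll back up 3 mm and grip here, with the bar about 7 mm inside the tips.

```bash
python3 -m pendant '[[0,0,-3,0,0,0,14],[0,0,0,0,0,0,8],[0,0,0,0,0,0,0],[0,0,0,0,0,0,0],[0,0,0,0,0,0,0]]' 60
python3 - <<'E'
import numpy as np
# handle path relative to start, per lid angle
r=np.hypot(.225,.05);a0=np.arctan2(.05,.225)
for th in np.arange(0,1.45,.1):
    a=a0+th; print(round(th,2),np.round([1000*(.225-r*np.cos(a)),1000*(r*np.sin(a)-.05)],1))
E
```

```text
t: 6.02
eef_pos: [0.4215, 0.2086, 0.1427]
orientation: [[-0.008, 1.0, 0.002], [1.0, 0.008, 0.0], [0.0, 0.002, -1.0]]
ft_force: [1.0, -1.2, 7.6]
gripper_width: 0.0086
0.0 [0. 0.]
0.1 [ 6.1 22.2]
0.2 [14.4 43.7]
0.3 [24.8 64.3]
0.4 [37.2 83.7]
0.5 [ 51.5 101.7]
0.6 [ 67.5 118.3]
0.7 [ 85.1 133.2]
0.8 [104.1 146.2]
0.9 [124.3 157.3]
1.0 [145.5 166.3]
1.1 [167.5 173.2]
1.2 [190.1 177.8]
1.3 [213.  180.2]
1.4 [236.  180.2]
```

The opening reads 8.6 mm on an 11 mm bar, so I'm checking the grip by eye.

Run:
```python
from h import *
status()
w=eyes.camera("wrist"); crop(w,"w4",150,100,400,384,2.1)
s=eyes.camera("side"); crop(s,"s4",190,100,260,170,8)
```

```text
t 6.025
joint_pos [0.319, 0.4245, 2.0409, -0.0005, 0.6744, 0.3112]
eef_pos [0.4215, 0.2086, 0.1427]
orientation [[-0.0083, 1.0, 0.0017], [1.0, 0.0083, 0.0002], [0.0002, 0.0017, -1.0]]
ft_force [0.9637, -1.1956, 7.6047]
torque [-0.3343, -0.3206, 0.0441]
gripper_width 0.0086
```

View pics/w4.png

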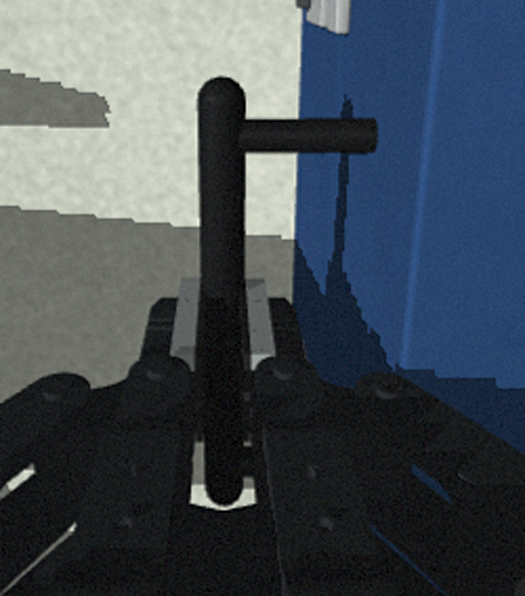

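View pics/s4.png

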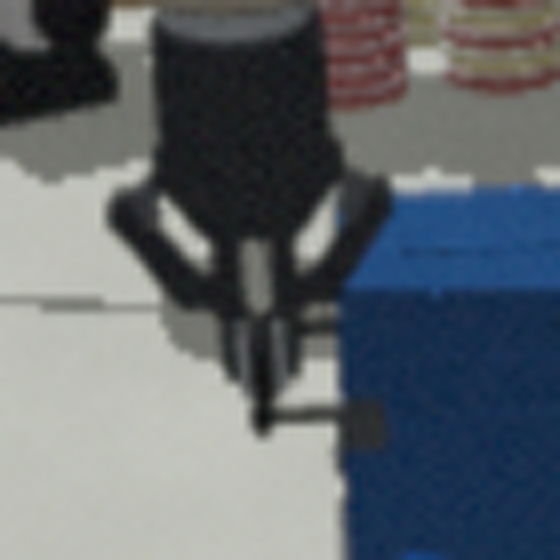

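The pads sit on both sides of the bar with their tips below it. Small lift to test the hold.

```bash
python3 -m pendant '[[0,2,-9,0,0,0,0],[0,4,-13,0,0,0,0],[0,0,0,0,0,0,0]]'
python3 - <<'E'
from h import *
status()
s=eyes.camera("side"); crop(s,"s5",190,80,310,200,5)
E
```

```text
t: 6.5
eef_pos: [0.4274, 0.2086, 0.1646]
orientation: [[-0.008, 1.0, 0.001], [1.0, 0.008, 0.0], [0.0, 0.001, -1.0]]
ft_force: [3.6, 0.1, -2.6]
gripper_width: 0.0079
t 6.5
joint_pos [0.3152, 0.3944, 2.0076, -0.0002, 0.7383, 0.3072]
eef_pos [0.4274, 0.2086, 0.1646]
orientation [[-0.0081, 1.0, 0.0013], [1.0, 0.0081, 0.0003], [0.0003, 0.0013, -1.0]]
ft_force [3.6082, 0.0549, -2.625]
torque [0.1706, -0.7002, 0.097]
gripper_width 0.0079
```

View pics/s5.png

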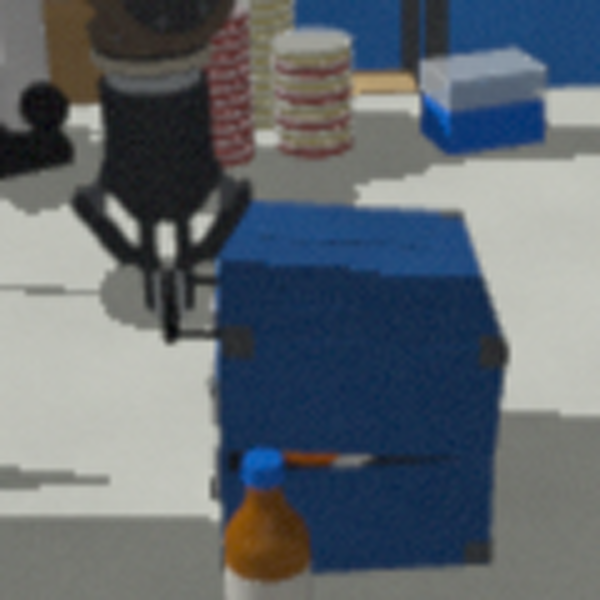

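The lid follows, with a gap showing at its front edge. Continuing along the arc.

```bash
python3 -m pendant '[[0,8.3,-21.5,0,0,0,0],[0,10.4,-20.6,0,0,0,0],[0,12.4,-19.4,0,0,0,0],[0,14.3,-18,0,0,0,0],[0,16,-16.6,0,0,0,0]]'; python3 -m pendant '[[0,17.6,-14.9,0,0,0,0],[0,19,-13,0,0,0,0],[0,20.2,-11.1,0,0,0,0],[0,21.2,-9,0,0,0,0],[0,22,-6.9,0,0,0,0]]'
python3 - <<'E'
from h import *
status()
s=eyes.camera("side"); crop(s,"s6",150,20,350,220,3)
E
```

```text
t: 7.18
eef_pos: [0.4857, 0.2094, 0.2603]
orientation: [[-0.008, 1.0, -0.007], [1.0, 0.008, -0.0], [0.0, -0.007, -1.0]]
ft_force: [-9.1, 5.1, 5.6]
gripper_width: 0.0081
t: 7.8
eef_pos: [0.5881, 0.2113, 0.3171]
orientation: [[-0.008, 1.0, 0.001], [1.0, 0.008, 0.003], [0.003, 0.001, -1.0]]
ft_force: [-4.1, 8.4, 10.4]
gripper_width: 0.0082
t 7.8
joint_pos [0.2383, 0.4309, 1.4636, 0.0029, 1.2459, 0.229]
eef_pos [0.5881, 0.2113, 0.3171]
orientation [[-0.0084, 1.0, 0.0006], [1.0, 0.0084, 0.0029], [0.0029, 0.0006, -1.0]]
ft_force [-4.0646, 8.3873, 10.3724]
torque [1.4626, 1.2429, -0.1563]
gripper_width 0.0082
```

View pics/s6.png

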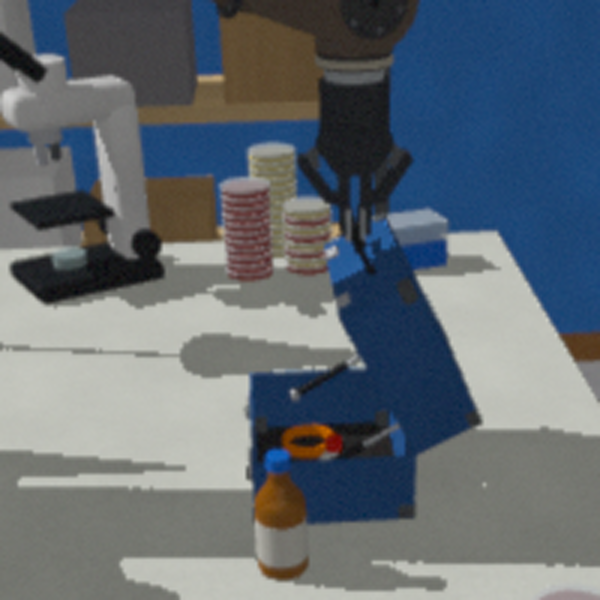

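The lid is at about 1.1 rad, and the orange ring and red-capped buffer are visible in the chest. Releasing and backing straight up so the struts can take over.

```bash
python3 -m pendant '[[0,0,0,0,0,0,45],[0,-5,0,0,0,0,45],[0,0,-20,0,0,0,45],[0,-20,-50,0,0,0,45],[0,-50,-20,0,0,0,60],[0,-60,0,0,0,0,60],[0,-20,0,0,0,0,60],[0,0,0,0,0,0,60]]'
python3 - <<'E'
from h import *
status()
s=eyes.camera("side"); crop(s,"s7",150,20,350,220,3)
t=eyes.camera("top"); cv2.imwrite("pics/t7.png",t["image"][:,:,::-1])
w=eyes.camera("wrist"); cv2.imwrite("pics/w7.png",w["image"][:,:,::-1])
E
```

```text
t: 8.85
eef_pos: [0.4322, 0.2087, 0.4055]
orientation: [[-0.009, 1.0, 0.0], [1.0, 0.009, 0.0], [0.0, 0.0, -1.0]]
ft_force: [0.1, 0.3, 0.1]
gripper_width: 0.0601
t 8.85
joint_pos [0.3122, 0.1425, 1.6459, -0.0, 1.3527, 0.3032]
eef_pos [0.4322, 0.2087, 0.4055]
orientation [[-0.009, 1.0, 0.0004], [1.0, 0.009, 0.0001], [0.0001, 0.0004, -1.0]]
ft_force [0.1113, 0.3096, 0.065]
torque [-0.0363, -0.002, -0.0258]
gripper_width 0.0601
```

View pics/s7.png

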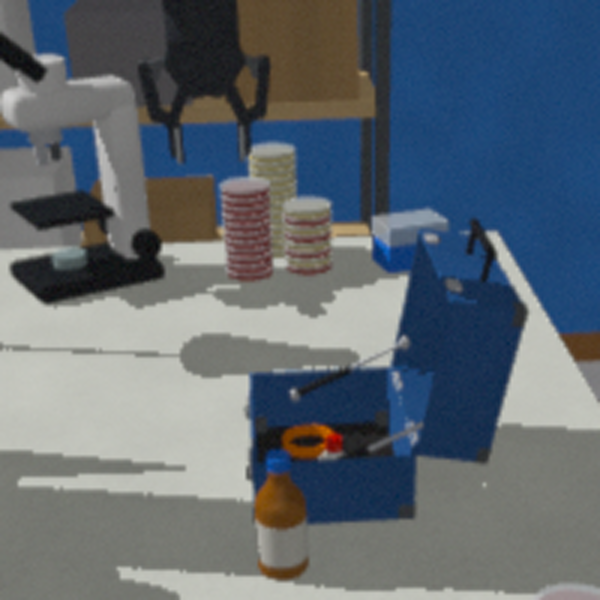

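View pics/t7.png

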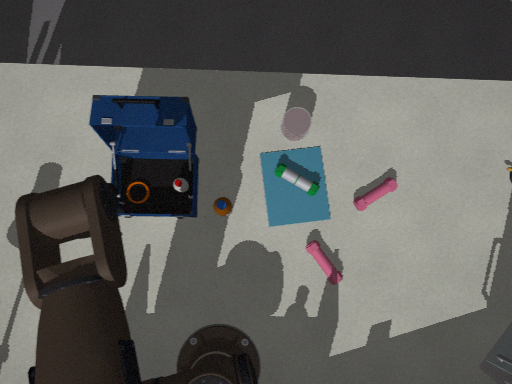

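View pics/w7.png

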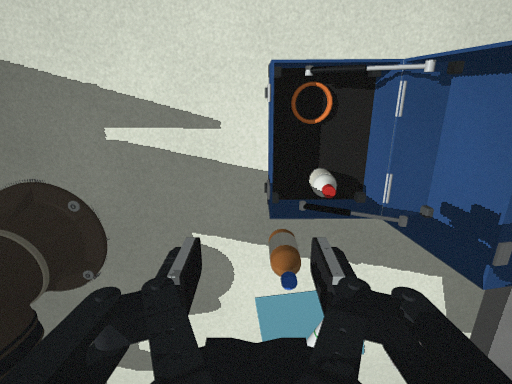

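The lid stands fully open. The ring is at about (137,192) in the top view and (312,103) in the wrist view, with the buffer's red cap at (178,183) in the top view. Measuring the ring by colour, and the case again.

Run:
```python
from h import *
s=eyes.camera("side");t=eyes.camera("top");w=eyes.camera("wrist")
E={}
for n,c,roi in (("t",t,(100,150,200,220)),("w",w,(270,60,360,150)),("s",s,(230,150,275,180))):
    m=cv2.inRange(hsv(c),np.array((5,140,60)),np.array((22,255,255)))
    k=np.zeros_like(m);k[roi[1]:roi[3],roi[0]:roi[2]]=1;m*=k
    pts=cv2.findNonZero(m); h=cv2.convexHull(pts); e=cv2.fitEllipse(h); E[n]=e; print(n,len(pts),np.round(e[0],1),np.round(e[1],1))
    for z in (.004,.011,.018): print("   z",z,plane(c,e[0],z).round(4))
print("tri t,w",tri((t,E["t"][0]),(w,E["w"][0])))
for n,c in(("t",t),("w",w),("s",s)):
    print(n,"green",[b for b in blobs(c,(45,120,40),(80,255,255))])
    print(n,"redcap",[b for b in blobs(c,(0,150,80),(4,255,255),5)],[b for b in blobs(c,(170,150,80),(180,255,255),5)])
crop(t,"t8",90,80,210,220,4)
```

```text
t 159 [137.4 191.9] [21.7 23. ]
   z 0.004 [0.5309 0.2765 0.004 ]
   z 0.011 [0.5303 0.2746 0.011 ]
   z 0.018 [0.5296 0.2726 0.018 ]
w 560 [311.7 102. ] [40.5 43.2]
   z 0.004 [0.533  0.2757 0.004 ]
   z 0.011 [0.5317 0.2759 0.011 ]
   z 0.018 [0.5304 0.2761 0.018 ]
s 135 [247.8 169.7] [13.7 28.5]
   z 0.004 [0.5116 0.2654 0.004 ]
   z 0.011 [0.5114 0.2527 0.011 ]
   z 0.018 [0.5113 0.24   0.018 ]
tri t,w (array([0.53135377, 0.27557089, 0.00834493]), np.float64(0.0008522837125443933))
t green [(array([279.9, 169.6]), 102, [275, 163, 12, 15]), (array([313. , 188.9]), 100, [307, 182, 12, 14])]
t redcap [(array([177.5, 182.5]), 32, [175, 180, 6, 7])] []
w green []
w redcap [(array([328.6, 190.7]), 138, [322, 184, 14, 14])] []
s green [(array([289.5, 232. ]), 66, [281, 228, 15, 13]), (array([271.3, 260.4]), 208, [263, 252, 18, 17])]
s redcap [(array([261.1, 167.3]), 26, [259, 164, 5, 7])] []
```

View pics/t8.png

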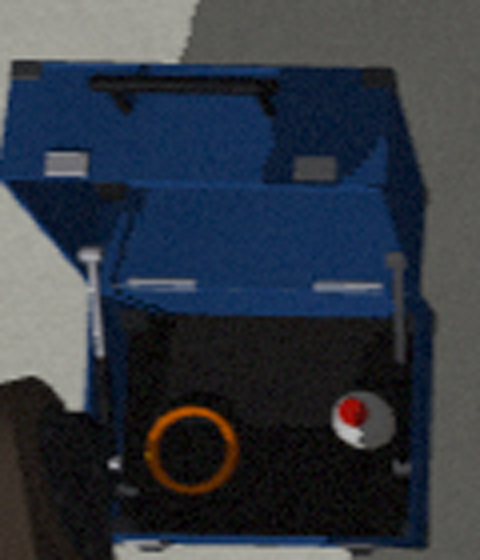

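Ring centre comes out at about (0.531, 0.275) at z of about 0.01, agreeing across the top and wrist views. Side is hidden by the chest wall, so I ignore it. Next, over to the case.

```bash
python3 -m pendant '[[-55,19,20,0,0,0,65],[-55,19,20,0,0,0,65],[-55,19,20,0,0,0,65],[-55,19,20,0,0,0,65],[-55,19,20,0,0,0,65],[-55,19,20,0,0,0,65],[-55,19,20,0,0,0,65],[-53,19,20,0,0,0,65],[0,0,20,0,0,9.8,65],[0,0,20,0,0,9.8,65],[0,0,20,0,0,9.8,65],[0,0,0,0,0,0,65]]'
python3 - <<'E'
from h import *
status()
w=eyes.camera("wrist"); cv2.imwrite("pics/w9.png",w["image"][:,:,::-1]); t=eyes.camera("top")
G=blobs(w,(45,120,40),(80,255,255)); print(G); print(blobs(t,(45,120,40),(80,255,255)))
for b in G: print(plane(w,b[0],.026).round(4))
E
```

```text
t: 10.65
eef_pos: [0.5885, -0.2283, 0.1834]
orientation: [[0.483, 0.876, -0.003], [0.876, -0.483, 0.002], [-0.0, -0.004, -1.0]]
ft_force: [-1.1, -0.6, 0.6]
gripper_width: 0.0649
t 10.65
joint_pos [-0.4746, 0.5645, 1.6072, -0.0001, 0.9734, 0.0297]
eef_pos [0.5885, -0.2283, 0.1834]
orientation [[0.4831, 0.8756, -0.0032], [0.8756, -0.4831, 0.0015], [-0.0002, -0.0035, -1.0]]
ft_force [-1.1216, -0.5839, 0.5521]
torque [0.0427, -0.0162, -0.0342]
gripper_width 0.0649
[(array([252.4, 118.6]), 1219, [230, 103, 47, 31]), (array([254.1, 181.2]), 102, [237, 177, 35, 7]), (array([253.3, 234.4]), 766, [234, 218, 41, 30])]
[]
[ 0.6138 -0.1755  0.026 ]
[ 0.5843 -0.232   0.026 ]
[ 0.5536 -0.2857  0.026 ]
```

View pics/w9.png

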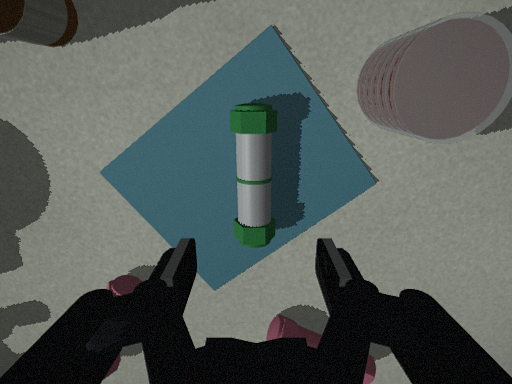

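Wrist view: the case is upright in the frame, caps at (252,119) and (253,234), band at (254,181). It's aligned with the jaws and agrees with the top view to about 2 mm. Descending and gripping the middle.

```bash
python3 -m pendant '[[-4,-3,45,0,0,0,65],[0,0,45,0,0,0,65],[0,0,35,0,0,0,65],[0,0,20,0,0,0,65],[0,0,10,0,0,0,65],[0,0,0,0,0,0,50]]' 30
python3 - <<'E'
from h import *
status()
E
```

```text
t: 11.5
eef_pos: [0.5846, -0.2303, 0.0307]
orientation: [[0.483, 0.876, 0.0], [0.876, -0.483, -0.0], [-0.0, 0.001, -1.0]]
ft_force: [-0.5, -0.1, -0.4]
gripper_width: 0.0502
t 11.5
joint_pos [-0.4804, 0.7609, 1.7146, -0.0001, 0.6655, 0.024]
eef_pos [0.5846, -0.2303, 0.0307]
orientation [[0.4832, 0.8755, 0.0004], [0.8755, -0.4832, -0.0003], [-0.0001, 0.0005, -1.0]]
ft_force [-0.4509, -0.0677, -0.4375]
torque [-0.0039, 0.0205, 0.0024]
gripper_width 0.0502
```

```bash
python3 -m pendant '[[0,0,5,0,0,0,50],[0,0,0,0,0,0,30],[0,0,0,0,0,0,0],[0,0,0,0,0,0,0],[0,0,0,0,0,0,0],[0,0,0,0,0,0,0]]' 40
python3 - <<'E'
from h import *
status()
E
python3 -m pendant '[[0,0,-5,0,0,0,0],[0,0,-12,0,0,0,0],[0,0,-13,0,0,0,0],[0,0,0,0,0,0,0],[0,0,0,0,0,0,0],[0,0,0,0,0,0,0]]'
python3 - <<'E'
from h import *
o=robot.get_obs(); print(o["torque"],o["orientation"].T@o["torque"],o["ft_force"])
F=[];
for i in range(6):
    w=eyes.camera("wrist"); o=robot.get_obs(); F.append(np.r_[o["orientation"].T@o["torque"],o["ft_force"]])
print(np.mean(F,0).round(4),np.std(F,0).round(4))
cv2.imwrite("pics/w10.png",w["image"][:,:,::-1]); s=eyes.camera("side"); crop(s,"s10",230,190,350,290,5)
E
```

```text
t: 12.25
eef_pos: [0.5845, -0.2303, 0.026]
orientation: [[0.484, 0.875, 0.001], [0.875, -0.484, -0.0], [-0.0, 0.001, -1.0]]
ft_force: [-1.6, 1.0, 6.3]
gripper_width: 0.0346
t 12.25
joint_pos [-0.4804, 0.7678, 1.7166, -0.0002, 0.6563, 0.0246]
eef_pos [0.5845, -0.2303, 0.026]
orientation [[0.4836, 0.8753, 0.0007], [0.8753, -0.4836, -0.0005], [-0.0001, 0.0009, -1.0]]
ft_force [-1.5668, 1.0134, 6.3418]
torque [0.1016, 0.2281, 0.1195]
gripper_width 0.0346
t: 13.0
eef_pos: [0.5841, -0.2301, 0.0549]
orientation: [[0.484, 0.875, -0.001], [0.875, -0.484, 0.0], [-0.0, -0.001, -1.0]]
ft_force: [-0.1, -1.4, -3.0]
gripper_width: 0.0348
[-0.01309081  0.03182138 -0.01710925] [ 0.02151793 -0.0268414   0.01712348] [-0.05922714 -1.37449548 -3.00711265]
[-0.0116 -0.0955 -0.0069 -0.1007  0.0692 -2.3201] [0.0377 0.0206 0.0327 0.4406 0.801  0.1399]
```

View pics/w10.png

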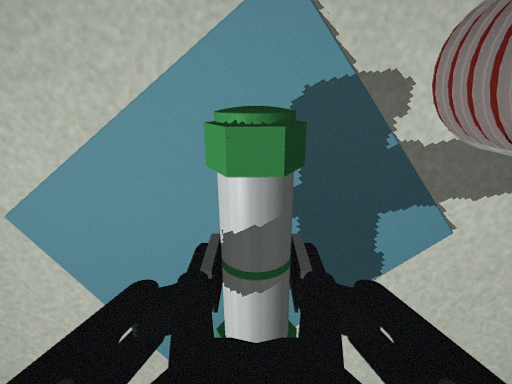

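View pics/s10.png

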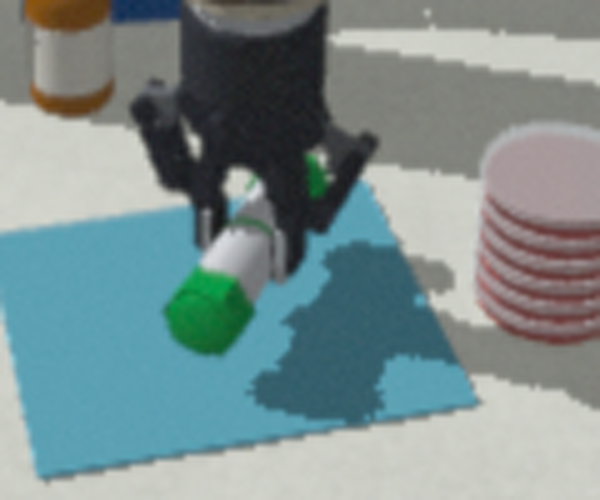

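The force reads about -2.3 N, so the case is off the mat and held. The tool-y torque is negative, but I want a longer average.

Run:
```python
from h import *
F=[]
for i in range(16):
    w=eyes.camera("wrist"); o=robot.get_obs(); F.append(np.r_[o["orientation"].T@o["torque"],o["orientation"].T@o["ft_force"]])
F=np.array(F);print(F.mean(0).round(4),F.std(0).round(4)/4)
print(F[:,1].round(3))
s=eyes.camera("side");t=eyes.camera("top")
gs=blobs(s,(45,120,40),(80,255,255));gt=blobs(t,(45,120,40),(80,255,255));gw=blobs(w,(45,120,40),(80,255,255));print(gs,gt,gw)
```

```text
[-2.0000e-03 -8.6700e-02 -1.5000e-03  1.3980e-01 -9.0400e-02  2.5127e+00] [0.006725 0.0107   0.00485  0.158975 0.1271   0.111425]
[-0.103 -0.039 -0.054 -0.091 -0.085 -0.179 -0.082 -0.068 -0.112  0.013
 -0.131 -0.141 -0.064 -0.1   -0.063 -0.088]
[(array([292.4, 225.4]), 27, [291, 221, 4, 9]), (array([271.2, 252.1]), 209, [263, 243, 18, 18])] [(array([277.9, 167.7]), 34, [275, 162, 7, 12])] [(array([254.8, 141.5]), 6406, [204, 106, 103, 71]), (array([255.7, 272.1]), 459, [222, 260, 69, 20]), (array([291.5, 330.6]), 94, [288, 321, 8, 17]), (array([220.4, 330.8]), 98, [216, 322, 9, 16])]
```

Average torque about tool y is -0.087 ± 0.011 N·m, with 2.5 N of weight. That puts the centre of gravity about 35 mm towards tool +x, the cap at (0.614,-0.176), so that end is heavy. It fits the 18–38 mm range, and regripping off-centre will check it. Lowering the case back gently, and fitting the arm's kinematics so I can plan the tilted grasp.

```bash
python3 -m pendant '[[0,0,14,0,0,0,0],[0,0,10,0,0,0,0],[0,0,3,0,0,0,0],[0,0,1,0,0,0,0],[0,0,1,0,0,0,0],[0,0,0,0,0,0,0]]'
python3 - <<'E'
import numpy as np
from scipy.optimize import least_squares
D=[([-1.43963,.491408,1.559291,0,1.091735,-.105626],[.146596,-.607407,.244876]),
([.3193,.4291,2.0444,-.0003,.6671,.3113],[.421,.2086,.1398]),
([.3152,.3944,2.0076,-.0002,.7383,.3072],[.4274,.2086,.1646]),
([.2383,.4309,1.4636,.0029,1.2459,.229],[.5881,.2113,.3171]),
([.3122,.1425,1.6459,0,1.3527,.3032],[.4322,.2087,.4055]),
([-.4746,.5645,1.6072,-.0001,.9734,.0297],[.5885,-.2283,.1834]),
([-.4804,.7609,1.7146,-.0001,.6655,.024],[.5846,-.2303,.0307])]
def f(p):
    L1,L2,a,h,off,e=p;R=[]
    for q,x in D:
        s=q[1]+q[2]
        r=a+L1*np.sin(q[1])+L2*np.sin(s)+e*np.cos(s); z=h+L1*np.cos(q[1])+L2*np.cos(s)-e*np.sin(s)
        c,sn=np.cos(q[0]),np.sin(q[0]); R+=[c*r-sn*off-x[0],sn*r+c*off-x[1],z-x[2]]
    return R
r=least_squares(f,[.45,.4,0,.2,.06,0]);print(r.x.round(4),np.abs(r.fun).max(),np.linalg.svd(r.jac)[1])
E
```

```text
t: 15.0
eef_pos: [0.5844, -0.2302, 0.0265]
orientation: [[0.484, 0.875, 0.0], [0.875, -0.484, -0.0], [-0.0, 0.0, -1.0]]
ft_force: [-0.1, 0.2, -2.6]
gripper_width: 0.0348
[ 5.857e-01  4.107e-01  4.000e-04 -4.420e-02  6.600e-02  4.250e-02] 0.0006721025138664016 [4.54702669 3.71009316 2.64575131 0.48954328 0.48498328 0.29136866]
```

```bash
python3 -m pendant '[[0,0,0.7,0,0,0,0],[0,0,0.7,0,0,0,0],[0,0,0,0,0,0,0]]'; python3 -m pendant '[[0,0,0,0,0,0,38],[0,0,0,0,0,0,42],[0,0,0,0,0,0,60],[0,0,-30,0,0,0,65],[0,0,-40,0,0,0,65],[0,0,0,0,10,0,65],[0,0,0,0,10,0,65]]'
python3 - <<'E'
from h import *
status()
E
```

```text
t: 15.38
eef_pos: [0.5844, -0.2303, 0.0259]
orientation: [[0.484, 0.875, 0.001], [0.875, -0.484, -0.001], [-0.0, 0.001, -1.0]]
ft_force: [-3.4, 0.9, 8.3]
gripper_width: 0.0346
t: 16.25
eef_pos: [0.585, -0.2299, 0.0961]
orientation: [[0.452, 0.876, 0.171], [0.822, -0.483, 0.302], [0.347, 0.004, -0.938]]
ft_force: [-0.7, 0.4, -1.0]
gripper_width: 0.0649
t 16.25
joint_pos [-0.6141, 0.6822, 1.7081, 0.4786, 0.8476, -0.4479]
eef_pos [0.585, -0.2299, 0.0961]
orientation [[0.4519, 0.8756, 0.1706], [0.8218, -0.483, 0.3022], [0.347, 0.0036, -0.9379]]
ft_force [-0.6818, 0.4236, -0.9765]
torque [-0.1501, 0.0965, -0.0134]
gripper_width 0.0649
```

```bash
cat > kin.py <<'E'
import numpy as np
from scipy.spatial.transform import Rotation as Ro
from scipy.optimize import least_squares
L1,L2,a,off,e=.5857,.4107,.0004,.066,.0425
LO=np.array([-3.1,-.84,.05,-1.13,.06,-2.69]);HI=np.array([3.1,2.19,2.79,4.28,2.93,2.69])
def fk(q,L3):
    h=-.0442+L3; s=q[1]+q[2]
    R1=Ro.from_euler("z",q[0]).as_matrix()
    w=R1@np.array([a+L1*np.sin(q[1])+L2*np.sin(s)+e*np.cos(s),off,h+L1*np.cos(q[1])+L2*np.cos(s)-e*np.sin(s)])
    R=(Ro.from_euler("ZYZYZ",[q[0],s,q[3],q[4],q[5]+np.pi/2])).as_matrix() if 0 else R1@Ro.from_euler("y",s).as_matrix()@Ro.from_euler("z",q[3]).as_matrix()@Ro.from_euler("y",q[4]).as_matrix()@Ro.from_euler("z",q[5]+np.pi/2).as_matrix()
    return w+L3*R[:,2],R
L3=None
def ik(p,R,q0,L3):
    def f(q):
        P,Q=fk(q,L3); return np.r_[(P-p)*5,Ro.from_matrix(R.T@Q).as_rotvec()]
    r=least_squares(f,np.clip(q0,LO+.01,HI-.01),bounds=(LO,HI),xtol=1e-12,ftol=1e-12); return r.x,np.abs(r.fun).max()
E
python3 - <<'E'
from kin import *
from h import robot
o=robot.get_obs(); q=o["joint_pos"]
P,R=fk(q,.3);print(R.round(3),o["orientation"].round(3))
for s in (.2,.25,.3,.35): print(s,(fk(q,s)[0]-o["eef_pos"]).round(4))
r=least_squares(lambda x:fk(q,x[0])[0]-o["eef_pos"],[.25]);print(r.x,r.fun)
E
```

```text
[[ 0.452  0.876  0.171]
 [ 0.822 -0.483  0.302]
 [ 0.347  0.004 -0.938]] [[ 0.452  0.876  0.171]
 [ 0.822 -0.483  0.302]
 [ 0.347  0.004 -0.938]]
0.2 [-0.007  -0.0123 -0.0025]
0.25 [0.0015 0.0028 0.0006]
0.3 [0.01   0.0179 0.0037]
0.35 [0.0186 0.033  0.0068]
[0.24086798] [-4.79059267e-05  1.58655784e-05  5.43532783e-05]
```

```bash
cat > plan.py <<'E'
from kin import *
L=.2409
mid=np.array([.5844,-.2302,.024]);h=np.array([.484,.875,0]);h/=np.linalg.norm(h)
def frame(a,y):
    y=y/np.linalg.norm(y);return np.c_[np.cross(y,a),y,a]
def pick(phi,d,dl=.001):
    c,s=np.cos(np.radians(phi)),np.sin(np.radians(phi))
    a=np.array([0,0,-c])+s*h; y=np.array([h[1],-h[0],0]); R=frame(a,y); return mid-d*h-dl*a,R
ring=np.array([.531,.275])
def place(psi,phi,d,z=.079,dl=.001,xy=ring):
    # heading psi (deg world), tool points (90-phi) from down
    c,s=np.cos(np.radians(phi)),np.sin(np.radians(phi)); u=np.array([np.cos(np.radians(psi)),np.sin(np.radians(psi)),0])
    a=c*u+np.array([0,0,-s])
    # case heavy dir must be down. tool x axis . At pick: h=cos*x + sin*z ->same at place
    # y = horizontal perpendicular
    for y in (np.array([-u[1],u[0],0]),np.array([u[1],-u[0],0])):
        R=frame(a,y); hv=R@np.array([c,0,s])
        if hv[2]<-.9: break
    return np.array([xy[0],xy[1],z+d])-dl*a,R
E
python3 - <<'E'
from plan import *
from h import robot
q0=robot.get_obs()["joint_pos"]
for phi in (40,45,50):
  for d in (.031,):
    p,R=pick(phi,d); q,er=ik(p,R,q0,L); print("pick",phi,p.round(4),q.round(3),round(er,5))
    # intermediate seeds
    for psi in range(-120,121,20):
        P,Rp=place(psi,phi,d); best=None
        for j6 in (-1.5,0,1.5):
          for j4 in (-.8,0,.8):
            qq,e2=ik(P,Rp,np.array([.4,.6,1.9,j4,.5,j6]),L)
            if best is None or e2<best[1]-1e-6: best=(qq,e2)
        P2,_=place(psi,phi,d,z=.079+.12); 
        qq2,e3=ik(P2,Rp,best[0],L)
        print("  psi",psi,best[0].round(2),round(best[1],4),"up",qq2.round(2),round(e3,4))
E
```

```text
pick 40 [ 0.5691 -0.2579  0.0248] [-0.777  0.86   1.717  0.839  0.983 -0.902] 0.0
  psi -120 [ 0.52  0.91  1.33 -0.4   1.69  1.17] 0.0 up [ 0.52  0.78  1.27 -0.41  1.87  1.09] 0.0
  psi -100 [ 0.59  0.87  1.44 -0.59  1.53  1.01] 0.0 up [ 0.59  0.73  1.38 -0.59  1.7   0.9 ] 0.0
  psi -80 [ 0.64  0.82  1.58 -0.78  1.33  0.9 ] 0.0 up [ 0.64  0.67  1.52 -0.76  1.48  0.75] 0.0
  psi -60 [ 0.68  0.76  1.74 -1.01  1.11  0.85] 0.0 up [ 0.68  0.59  1.68 -0.93  1.24  0.64] 0.0
  psi -40 [ 0.66  0.7   1.84 -1.13  0.91  0.7 ] 0.081 up [ 0.67  0.52  1.84 -1.13  0.98  0.57] 0.0042
  psi -20 [0.6  0.67 2.12 4.28 0.71 1.22] 0.0775 up [0.57 0.45 2.13 4.28 0.63 1.09] 0.1824
  psi 0 [0.52 0.63 2.19 3.87 0.61 1.29] 0.0 up [0.52 0.39 2.12 4.28 0.42 0.81] 0.0124
  psi 20 [0.38 0.62 2.25 3.18 0.6  1.56] 0.0 up [0.38 0.36 2.16 3.22 0.26 1.51] 0.0
  psi 40 [0.22 0.62 2.24 2.51 0.64 1.78] 0.0 up [0.22 0.36 2.16 2.04 0.4  2.32] 0.0
  psi 60 [0.11 0.64 2.16 1.9  0.71 2.  ] 0.0 up [0.11 0.4  2.08 1.51 0.67 2.5 ] 0.0
  psi 80 [0.05 0.67 2.03 1.41 0.86 2.16] 0.0 up [0.05 0.46 1.95 1.19 0.93 2.51] 0.0
  psi 100 [0.
[... 1983 characters left out ...]
psi -20 [ 0.56  0.6   1.94 -1.13  0.55  0.34] 0.1081 up [ 0.58  0.42  1.93 -1.07  0.62  0.2 ] 0.0
  psi 0 [0.49 0.59 2.12 4.16 0.36 0.97] 0.0 up [0.46 0.37 2.11 4.28 0.26 0.77] 0.0957
  psi 20 [0.37 0.57 2.17 3.2  0.29 1.54] 0.0 up [0.39 0.35 2.09 4.28 0.06 0.46] 0.0345
  psi 40 [0.25 0.57 2.16 2.26 0.37 2.07] 0.0 up [0.25 0.35 2.11 1.68 0.28 2.69] 0.0595
  psi 60 [0.16 0.59 2.09 1.63 0.52 2.32] 0.0 up [0.15 0.38 2.04 1.31 0.57 2.69] 0.0597
  psi 80 [0.11 0.63 1.99 1.21 0.72 2.4 ] 0.0 up [0.1  0.43 1.91 1.   0.85 2.69] 0.023
  psi 100 [0.1  0.67 1.85 0.93 0.93 2.37] 0.0 up [0.1  0.5  1.77 0.8  1.1  2.6 ] 0.0
  psi 120 [0.12 0.72 1.71 0.71 1.14 2.29] 0.0 up [0.12 0.57 1.63 0.66 1.32 2.45] 0.0
```

The kinematic fit is exact (L3 = 0.241 m). With the tool leaning 45° over the light half, spinning it 180° about its own axis turns the case heavy-end-down, within joint range. Tilting the tool now.

```bash
python3 -m pendant '[[0,0,0,0,8.3,0,65],[0,0,0,0,8.3,0,65],[0,0,0,0,8.3,0,65],[0,0,0,0,0,0,65]]'
python3 - <<'E'
from plan import *
from h import *
o=robot.get_obs(); p,R=pick(45,.031)
print("d tool mm",(o["orientation"].T@(p-o["eef_pos"])*1000).round(1),"via up 40",(o["orientation"].T@(p+[0,0,.04]-o["eef_pos"])*1000).round(1))
print("rot",np.degrees(Ro.from_matrix(o["orientation"].T@R).as_rotvec()).round(2), o["joint_pos"].round(3))
w=eyes.camera("wrist"); cv2.imwrite("pics/w11.png",w["image"][:,:,::-1]); t=eyes.camera("top"); s=eyes.camera("side")
gw=blobs(w,(45,120,40),(80,255,255)); print(gw,[plane(w,b[0],.026).round(4) for b in gw]); print(blobs(s,(45,120,40),(80,255,255)))
E
```

```text
t: 16.75
eef_pos: [0.5835, -0.2313, 0.0935]
orientation: [[0.346, 0.874, 0.341], [0.619, -0.486, 0.618], [0.706, -0.002, -0.709]]
ft_force: [0.4, -0.0, -1.0]
gripper_width: 0.0651
d tool mm [-70.    0.5  27.4] via up 40 [-41.8   0.4  -1. ]
rot [-0.02  0.13 -0.18] [-0.754  0.773  1.715  0.876  1.097 -0.843]
[(array([255.4, 196.5]), 1494, [228, 179, 57, 40]), (array([256.4, 272.9]), 250, [232, 270, 50, 9])] [array([ 0.6163, -0.172 ,  0.026 ]), array([ 0.5868, -0.2267,  0.026 ])]
[(array([271.3, 260.5]), 209, [263, 252, 18, 17])]
```

View pics/w11.png

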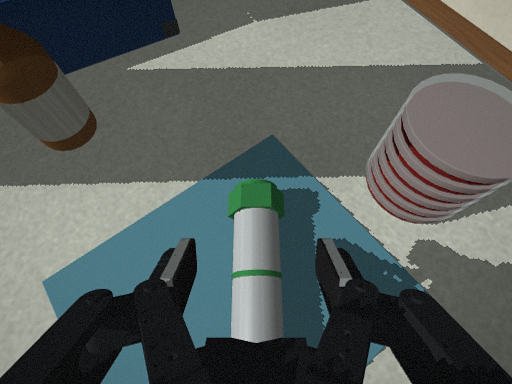

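The case is back where it lay (side cap (271,260), unchanged) and centred between the jaws at column 256. Moving over the light half and down.

```bash
python3 -m pendant '[[-21,0.5,0,0,0,0,62],[-21,0,0,0,0,0,62],[-11,0,11,0,0,0,62],[-8,0,8,0,0,0,62],[-6,0,6,0,0,0,62],[0,0,0,0,0,0,62]]'
python3 - <<'E'
from plan import *
from h import *
o=robot.get_obs(); p,R=pick(45,.031); print((o["orientation"].T@(p-o["eef_pos"])*1000).round(1))
s=eyes.camera("side"); crop(s,"s12",220,180,340,280,6)
E
```

```text
t: 17.65
eef_pos: [0.5702, -0.2561, 0.0293]
orientation: [[0.343, 0.875, 0.341], [0.62, -0.483, 0.618], [0.706, -0.001, -0.708]]
ft_force: [1.0, -0.4, 0.8]
gripper_width: 0.0622
[-4.8 -0.1  1.7]
```

View pics/s12.png

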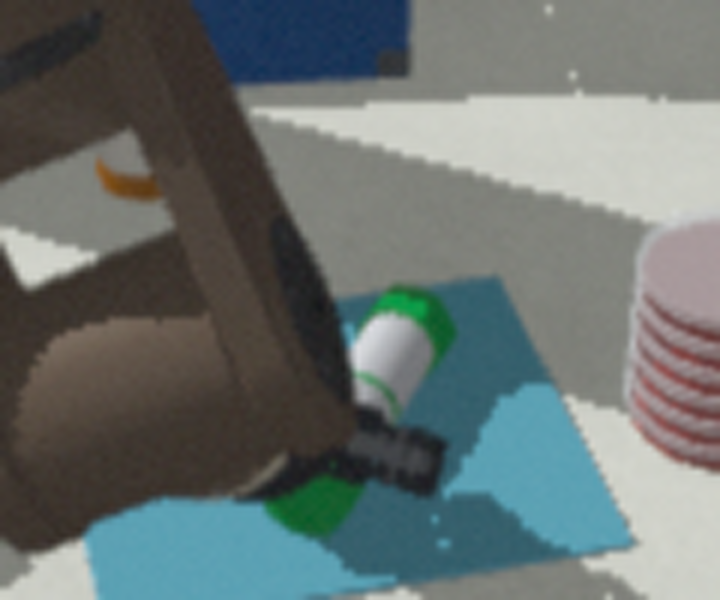

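```bash
python3 -m pendant '[[-4,0,1.5,0,0,0,55],[0,0,0,0,0,0,30],[0,0,0,0,0,0,0],[0,0,0,0,0,0,0],[0,0,0,0,0,0,0]]' 60
python3 -m pendant '[[6,0,-6,0,0,0,0],[14,0,-14,0,0,0,0],[20,0,-20,0,0,0,0],[0,0,0,0,0,0,0],[0,0,0,0,0,0,0]]'
python3 - <<'E'
from h import *
F=[]
for i in range(10):
    w=eyes.camera("wrist"); o=robot.get_obs(); F.append(np.r_[o["orientation"].T@o["torque"],o["ft_force"]])
F=np.array(F);print(F.mean(0).round(3),(F.std(0)/3).round(3))
cv2.imwrite("pics/w13.png",w["image"][:,:,::-1]);s=eyes.camera("side"); crop(s,"s13",200,150,340,280,4.5)
status()
E
```

```text
t: 18.32
eef_pos: [0.57, -0.2576, 0.0282]
orientation: [[0.341, 0.875, 0.343], [0.619, -0.483, 0.619], [0.708, 0.002, -0.707]]
ft_force: [-0.2, 2.8, 14.8]
gripper_width: 0.0342
t: 18.95
eef_pos: [0.5693, -0.2579, 0.0824]
orientation: [[0.343, 0.875, 0.341], [0.62, -0.484, 0.617], [0.706, 0.0, -0.709]]
ft_force: [-0.5, 0.3, -2.2]
gripper_width: 0.0345
[-0.022 -0.772 -0.009 -0.183 -0.061 -2.427] [0.009 0.009 0.007 0.147 0.224 0.187]
t 19.5
joint_pos [-0.8, 0.7947, 1.7022, 0.8529, 1.1121, -0.8746]
eef_pos [0.5694, -0.258, 0.0825]
orientation [[0.3428, 0.8752, 0.3414], [0.6199, -0.4838, 0.6178], [0.7059, -0.0001, -0.7083]]
ft_force [-0.3648, -0.0179, -2.0734]
torque [-0.702, 0.3917, 0.0176]
gripper_width 0.0342
```

View pics/w13.png

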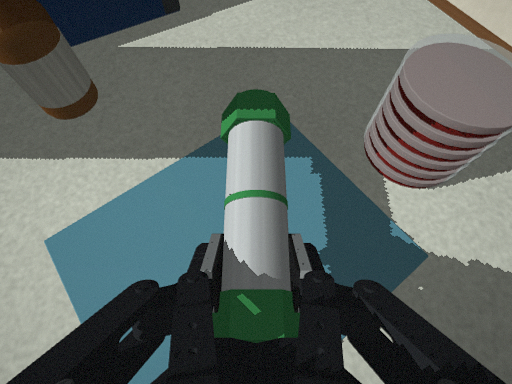

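View pics/s13.png

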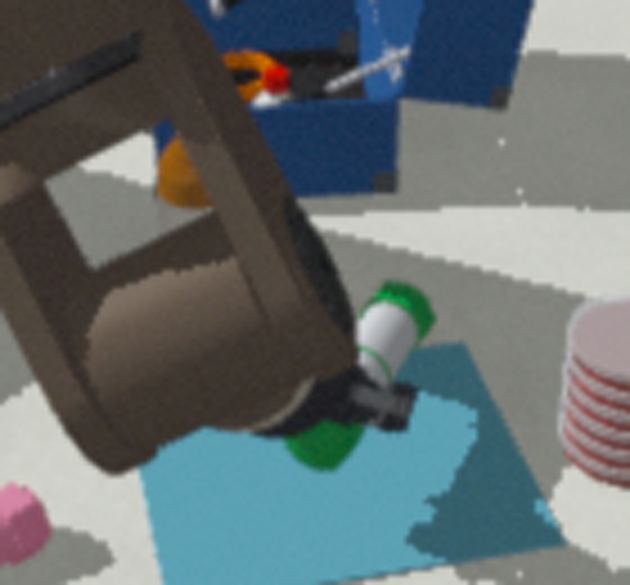

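The tilted torque mixes in a lever arm from the sensor, so on its own it doesn't confirm the result. Comparing it before and after the 180° spin, with the same tool axis, will. Raising to z = 0.30 and then spinning.

```bash
python3 -m pendant '[[39,0,-39,0,0,0,0],[39,0,-39,0,0,0,0],[39,0,-39,0,0,0,0],[38,0,-38,0,0,0,0],[0,0,0,0,0,0,0],[0,0,0,0,0,0,0]]'
python3 - <<'E'
from h import *
F=[]
for i in range(10):
    w=eyes.camera("top"); o=robot.get_obs(); F.append(np.r_[o["torque"],o["ft_force"]])
F=np.array(F);print("world before spin",F.mean(0).round(3),(F.std(0)/3).round(3)); print(o["joint_pos"].round(3))
E
python3 -m pendant '[[0,0,0,0,0,5,0],[0,0,0,0,0,10,0],[0,0,0,0,0,10,0],[0,0,0,0,0,10,0],[0,0,0,0,0,10,0],[0,0,0,0,0,10,0],[0,0,0,0,0,10,0],[0,0,0,0,0,10,0],[0,0,0,0,0,10,0],[0,0,0,0,0,10,0]]'
python3 -m pendant '[[0,0,0,0,0,10,0],[0,0,0,0,0,10,0],[0,0,0,0,0,10,0],[0,0,0,0,0,10,0],[0,0,0,0,0,10,0],[0,0,0,0,0,10,0],[0,0,0,0,0,10,0],[0,0,0,0,0,10,0],[0,0,0,0,0,5,0],[0,0,0,0,0,0,0],[0,0,0,0,0,0,0],[0,0,0,0,0,0,0]]'
python3 - <<'E'
from h import *
F=[]
for i in range(10):
    s=eyes.camera("side"); o=robot.get_obs(); F.append(np.r_[o["torque"],o["ft_force"]])
F=np.array(F);print("world after spin",F.mean(0).round(3),(F.std(0)/3).round(3)); status()
cv2.imwrite("pics/s14.png",s["image"][:,:,::-1]); w=eyes.camera("wrist"); cv2.imwrite("pics/w14.png",w["image"][:,:,::-1])
E
```

```text
t: 20.25
eef_pos: [0.5693, -0.2574, 0.3009]
orientation: [[0.343, 0.875, 0.341], [0.62, -0.484, 0.618], [0.706, -0.001, -0.708]]
ft_force: [0.6, -0.1, -3.1]
gripper_width: 0.0346
world before spin [-0.676  0.351 -0.015 -0.067  0.128 -2.628] [0.01  0.005 0.012 0.145 0.155 0.188]
[-0.799  0.518  1.55   0.753  1.412 -0.551]
t: 22.0
eef_pos: [0.5696, -0.2576, 0.3017]
orientation: [[0.84, -0.423, 0.341], [-0.539, -0.572, 0.618], [-0.066, -0.703, -0.708]]
ft_force: [0.2, -0.2, -1.1]
gripper_width: 0.035
t: 23.5
eef_pos: [0.5696, -0.2576, 0.3018]
orientation: [[-0.342, -0.876, 0.341], [-0.621, 0.483, 0.618], [-0.706, -0.001, -0.708]]
ft_force: [-0.3, 0.5, -2.1]
gripper_width: 0.0343
world after spin [-0.524  0.3   -0.014  0.026  0.11  -2.241] [0.011 0.008 0.009 0.121 0.111 0.204]
t 24.0
joint_pos [-0.7994, 0.5179, 1.55, 0.7533, 1.4123, 2.5901]
eef_pos [0.5696, -0.2576, 0.3018]
orientation [[-0.3426, -0.8752, 0.3415], [-0.62, 0.4837, 0.6177], [-0.7058, -0.0001, -0.7084]]
ft_force [-0.4996, 0.1995, -2.7484]
torque [-0.5355, 0.2803, 0.0154]
gripper_width 0.0341
```

View pics/s14.png

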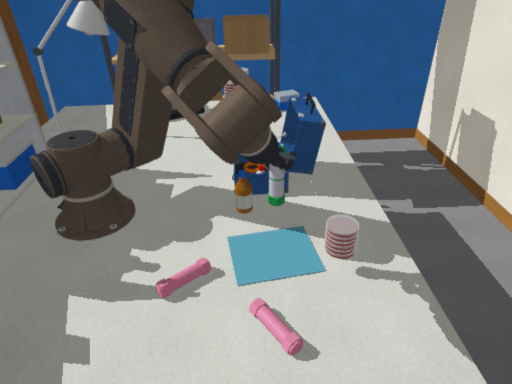

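View pics/w14.png

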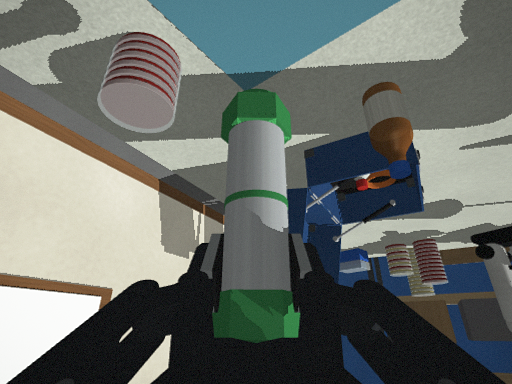

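Spin comparison: the torque about the jaw axis went from -0.761 to -0.604 N·m, a change of -0.157. For this end heavy I predicted -0.158, and about 0 otherwise, so the lower cap is confirmed heavy. Side view shows the case hanging vertical at (276,180). Planning the transfer within the q6 limit.

Run:
```python
from plan import *
from h import robot
o=robot.get_obs();q=o["joint_pos"];p=o["eef_pos"]
for psi in (61,75,90,105):
    P,R=place(psi,45,.031,z=.079+.19); qq=q.copy(); out=[]
    from scipy.spatial.transform import Slerp
    S=Slerp([0,1],Ro.from_matrix([o["orientation"],R]))
    m=0
    for s in np.linspace(0,1,21):
        qq,e=ik(p+(P-p)*s,S(s).as_matrix(),qq,L); m=max(m,e)
        out.append(qq[5])
    print(psi,P.round(3),"maxerr",round(m,4),"q6 max",round(max(out),3),"end",qq.round(2))
    for dz in (.15,.1,.05,0.):
        P2,R2=place(psi,45,.031,z=.079+dz); qq,e=ik(P2,R2,qq,L); print("    ",dz,qq.round(2),round(e,4))
    print("   rotvec tool deg",np.degrees(Ro.from_matrix(o["orientation"].T@R).as_rotvec()).round(1))
```

```text
61 [0.531 0.274 0.301] maxerr 0.0901 q6 max 2.69 end [0.11 0.29 2.02 1.33 0.68 2.69]
     0.15 [0.12 0.35 2.03 1.32 0.65 2.69] 0.0383
     0.1 [0.13 0.42 2.05 1.39 0.62 2.6 ] 0.0
     0.05 [0.13 0.51 2.09 1.58 0.6  2.37] 0.0
     0.0 [0.13 0.61 2.12 1.76 0.62 2.15] 0.0
   rotvec tool deg [ 0.  -0.1  0.1]
75 [0.531 0.274 0.301] maxerr 0.0607 q6 max 2.69 end [0.07 0.34 1.92 1.12 0.9  2.69]
     0.15 [0.08 0.39 1.94 1.11 0.85 2.69] 0.0169
     0.1 [0.09 0.46 1.98 1.18 0.8  2.58] 0.0
     0.05 [0.09 0.55 2.01 1.3  0.76 2.42] 0.0
     0.0 [0.09 0.64 2.04 1.42 0.74 2.25] 0.0
   rotvec tool deg [-9.8 -0.1 -9.9]
90 [0.531 0.274 0.301] maxerr 0.0165 q6 max 2.69 end [0.06 0.39 1.8  0.93 1.11 2.69]
     0.15 [0.07 0.44 1.83 0.94 1.06 2.64] 0.0
     0.1 [0.07 0.51 1.87 1.   0.99 2.53] 0.0
     0.05 [0.07 0.59 1.91 1.07 0.93 2.41] 0.0
     0.0 [0.07 0.67 1.94 1.15 0.88 2.29] 0.0
   rotvec tool deg [-20.4  -0.1 -20.5]
105 [0.531 0.274 0.301] maxerr 0.0 q6 max 2.616 end [0.08 0.45 1.68 0.8  1.31 2.62]
     0.15 [0.08 0.5  1.72 0.82 1.24 2.55] 0.0
     0.1 [0.08 0.56 1.76 0.85 1.17 2.46] 0.0
     0.05 [0.08 0.63 1.8  0.89 1.1  2.37] 0.0
     0.0 [0.08 0.71 1.82 0.93 1.04 2.28] 0.0
   rotvec tool deg [-31.   -0.1 -31.1]
```

Run:
```python
from plan import *
from h import robot
o=robot.get_obs();q=o["joint_pos"];p=o["eef_pos"];R0=o["orientation"]
qq=q
for d in range(0,41,10):
    R=Ro.from_euler("z",d,degrees=True).as_matrix()@R0; qq,e=ik(p-[0,0,.02],R,qq,L); print(d,qq.round(2),round(e,4))
P,_=place(61+39,45,.031,z=.079+.17)
for s in np.linspace(0,1,7):
    qq,e=ik(p-[0,0,.02]+(P-p+[0,0,.02])*s,R,qq,L); print(s.round(2),qq.round(2),round(e,4))
print("shift tool",((R.T@(P-p))*1000).round(1),P.round(4))
```

```text
0 [-0.8   0.54  1.57  0.76  1.38  2.56] 0.0
10 [-0.78  0.58  1.5   0.69  1.5   2.48] 0.0
20 [-0.76  0.62  1.42  0.62  1.61  2.4 ] 0.0
30 [-0.73  0.65  1.35  0.55  1.71  2.31] 0.0
40 [-0.7   0.69  1.28  0.47  1.81  2.2 ] 0.0
0.0 [-0.7   0.69  1.28  0.47  1.81  2.2 ] 0.0
0.17 [-0.61  0.61  1.44  0.52  1.7   2.24] 0.0
0.33 [-0.5   0.54  1.56  0.57  1.6   2.29] 0.0
0.5 [-0.37  0.5   1.65  0.64  1.5   2.36] 0.0
0.67 [-0.23  0.47  1.71  0.71  1.41  2.43] 0.0
0.83 [-0.08  0.45  1.74  0.78  1.32  2.52] 0.0
1.0 [0.07 0.46 1.73 0.84 1.23 2.61] 0.0
shift tool [-360.2  -64.3  388.6] [0.5311 0.2743 0.2807]
```

```bash
python3 -m pendant '[[0,0,0,-6.9,0,-6.9,0],[0,0,0,-6.9,0,-6.9,0],[0,0,0,-6.9,0,-6.9,0],[0,0,0,-6.9,0,-6.9,0],[0,0,0,0,0,0,0]]'; python3 -m pendant '[[-33,-6,35,0,0,0,0],[-33,-6,35,0,0,0,0],[-33,-6,35,0,0,0,0],[-33,-6,35,0,0,0,0],[-33,-6,35,0,0,0,0],[-33,-6,35,0,0,0,0],[-33,-6,35,0,0,0,0],[-33,-6,35,0,0,0,0],[-33,-6,35,0,0,0,0],[-33,-6,35,0,0,0,0],[0,0,0,0,0,0,0],[0,0,0,0,0,0,0]]'
python3 - <<'E'
from h import *
status()
s=eyes.camera("side"); cv2.imwrite("pics/s15.png",s["image"][:,:,::-1]);w=eyes.camera("wrist"); cv2.imwrite("pics/w15.png",w["image"][:,:,::-1]);t=eyes.camera("top"); crop(t,"t15",80,80,330,260,3)
for n,c in(("t",t),("w",w),("s",s)): print(n,blobs(c,(45,120,40),(80,255,255)))
E
```

```text
t: 24.68
eef_pos: [0.5706, -0.2572, 0.301]
orientation: [[0.124, -0.984, -0.125], [-0.697, -0.176, 0.695], [-0.706, 0.001, -0.708]]
ft_force: [-0.3, 0.2, -1.4]
gripper_width: 0.0343
t: 26.18
eef_pos: [0.5442, 0.2258, 0.2871]
orientation: [[0.121, -0.985, -0.123], [-0.698, -0.173, 0.695], [-0.706, 0.001, -0.708]]
ft_force: [-0.2, -0.5, -2.6]
gripper_width: 0.0344
t 26.175
joint_pos [-0.0136, 0.4534, 1.7132, 0.8098, 1.2788, 2.5868]
eef_pos [0.5442, 0.2258, 0.2871]
orientation [[0.1213, -0.985, -0.1229], [-0.6977, -0.1727, 0.6953], [-0.7061, 0.0014, -0.7082]]
ft_force [-0.1526, -0.5427, -2.6428]
torque [-0.6406, -0.1013, 0.0236]
gripper_width 0.0344
t [(array([122.8, 174.4]), 274, [113, 165, 20, 19])]
w [(array([255.9, 109. ]), 2099, [221, 87, 70, 54]), (array([255.8, 194.9]), 379, [225, 190, 63, 16]), (array([255.8, 315.4]), 3910, [212, 290, 88, 53])]
s [(array([255.2, 129. ]), 56, [250, 126, 11, 7])]
```

View pics/s15.png

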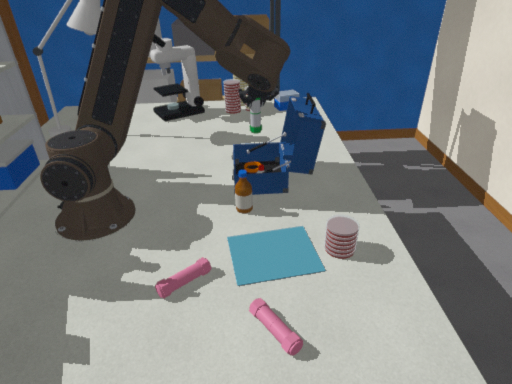

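View pics/w15.png

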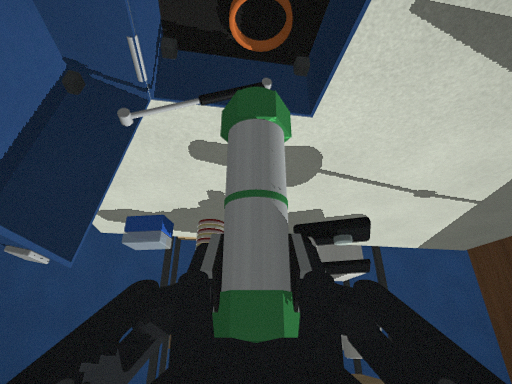

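View pics/t15.png

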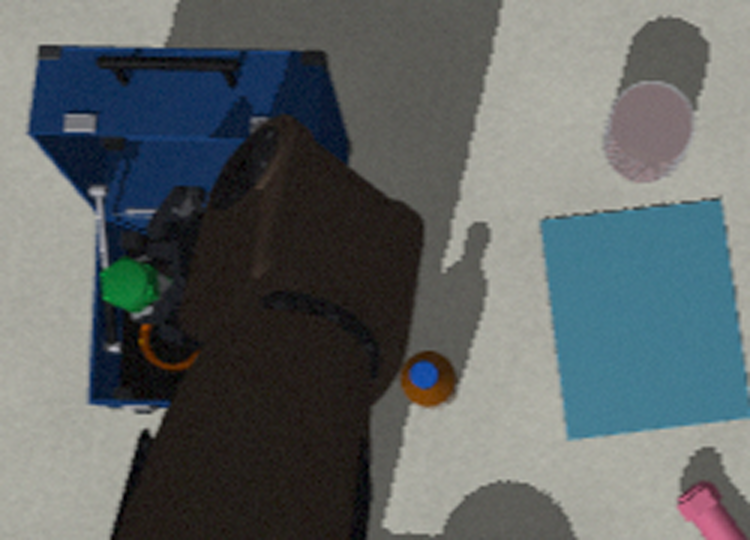

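The wrist view shows the ring at (261,22), beyond the lower cap at (256,109). In the top view the light cap is at (123,174). Checking how the case actually sits in the hand before descending.

Run:
```python
from h import *
from plan import *
Rp=np.array([[.341,.875,.343],[.619,-.483,.619],[.708,.002,-.707]]);tp=np.array([.57,-.2576,.0282])
mt=Rp.T@(mid-tp); ht=Rp.T@h; print("mid in tool mm",(mt*1000).round(1),"h tool",ht.round(3))
o=robot.get_obs();R=o["orientation"];p=o["eef_pos"]
M=p+R@mt;H=R@ht;print("mid world",M.round(4),"H",H.round(3))
w=eyes.camera("wrist");t=eyes.camera("top");s=eyes.camera("side")
for n,d in(("heavy tip",.075),("heavy capmid",.058),("band",0),("light capmid",-.058),("light top",-.075)):
    P=M+d*H; print(n,P.round(4),"w",proj(w,P).round(1),"t",proj(t,P).round(1),"s",proj(s,P).round(1))
crop(s,"s16",220,70,300,200,5)
e=cv2.inRange(hsv(w),np.array((5,140,60)),np.array((22,255,255)));e[60:]=0;e[:,:200]=0;e[:,320:]=0
h_=cv2.convexHull(cv2.findNonZero(e));print(h_.reshape(-1,2).min(0),h_.reshape(-1,2).max(0))
for z in(.004,.018): print("ring proj",[proj(w,(.531,.275,z)).round(1),proj(w,(.531,.310,z)).round(1),proj(w,(.531,.24,z)).round(1),proj(w,(.566,.275,z)).round(1),proj(w,(.496,.275,z)).round(1)])
```

```text
mid in tool mm [18.9 -0.6 24.9] h tool [0.707 0.001 0.708]
mid world [0.5446 0.2294 0.256 ] H [-0.002 -0.001 -1.   ]
heavy tip [0.5445 0.2293 0.181 ] w [255.1 108.7] t [137.6 181. ] s [255.5 131.4]
heavy capmid [0.5445 0.2293 0.198 ] w [255.  128.2] t [135.9 180.2] s [255.4 127. ]
band [0.5446 0.2294 0.256 ] w [254.7 208.5] t [129.8 177.2] s [255.1 111.5]
light capmid [0.5447 0.2294 0.314 ] w [254.2 318.3] t [122.9 173.9] s [254.7  95.2]
light top [0.5447 0.2294 0.331 ] w [254.1 358.6] t [120.7 172.9] s [254.6  90.3]
[229   0] [292  51]
ring proj [array([260.1,  16.4]), array([254.8,  44.1]), array([266.6, -17.3]), array([228.8,  10.9]), array([290.3,  21.6])]
ring proj [array([260.2,  24.4]), array([254.8,  51.9]), array([266.8,  -9.1]), array([228.3,  19. ]), array([291. ,  29.6])]
```

View pics/s16.png

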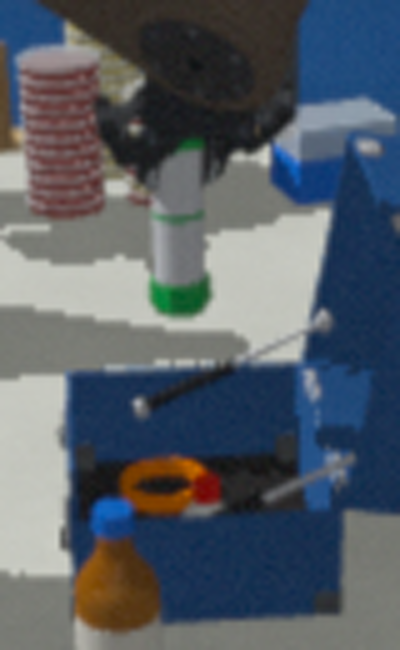

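Predicted and seen positions agree to about 2 px in all views: case vertical, middle at (0.545, 0.229, 0.256). Moving sideways over the ring and lowering partway.

```bash
python3 -m pendant '[[-16.5,2.7,16.5,0,0,0,0],[-16.5,2.7,16.5,0,0,0,0],[14,0,14,0,0,0,0],[18,0,18,0,0,0,0],[18,0,18,0,0,0,0],[18,0,18,0,0,0,0],[14,0,14,0,0,0,0],[0,0,0,0,0,0,0],[0,0,0,0,0,0,0]]'
python3 - <<'E'
from h import *
from plan import *
o=robot.get_obs();R=o["orientation"];p=o["eef_pos"];mt=np.array([18.9,-.6,24.9])/1000;ht=np.array([.707,.001,.708])
M=p+R@mt;H=R@ht;print("mid",M.round(4),"H",H.round(3),"F",o["ft_force"].round(1),o["joint_pos"].round(2))
T=np.array([.531,.275,M[2]]);print("lateral tool mm",(R.T@(T-M)*1000).round(1),"down needed mm",((M[2]-.079)*1000).round(1))
s=eyes.camera("side");w=eyes.camera("wrist");t=eyes.camera("top");cv2.imwrite("pics/w17.png",w["image"][:,:,::-1]);crop(s,"s17",210,90,310,200,5.4);crop(t,"t17",90,120,210,230,5)
print(blobs(t,(45,120,40),(80,255,255)),proj(t,M-.065*H))
E
```

```text
t: 27.6
eef_pos: [0.5311, 0.2707, 0.1711]
orientation: [[0.123, -0.985, -0.124], [-0.697, -0.175, 0.695], [-0.706, 0.001, -0.708]]
ft_force: [0.2, -0.4, -1.8]
gripper_width: 0.034
mid [0.531  0.2749 0.1401] H [-2.000e-03 -1.000e-03 -1.001e+00] F [ 0.2 -0.4 -1.8] [0.07 0.6  1.83 0.93 1.06 2.41]
lateral tool mm [-0.1 -0.   0.1] down needed mm 61.1
[(array([118.7, 185.1]), 218, [111, 177, 17, 17])] [117.94787539 184.23818424]
```

View pics/w17.png

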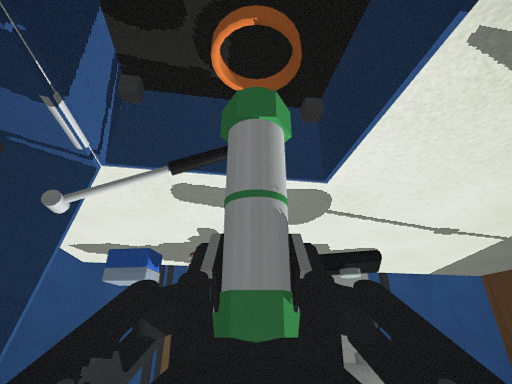

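View pics/s17.png

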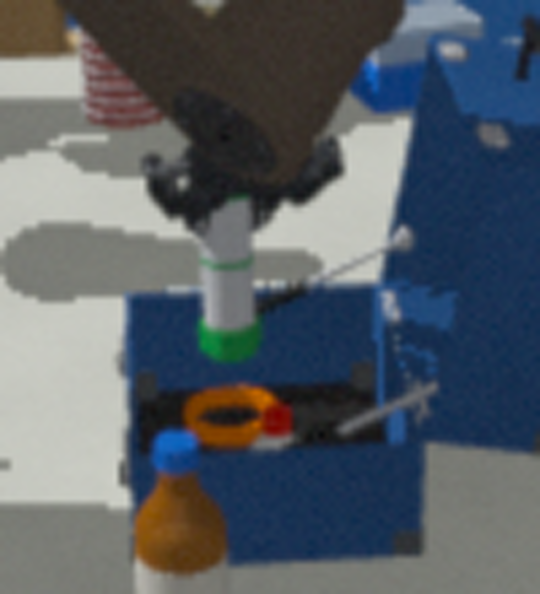

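View pics/t17.png

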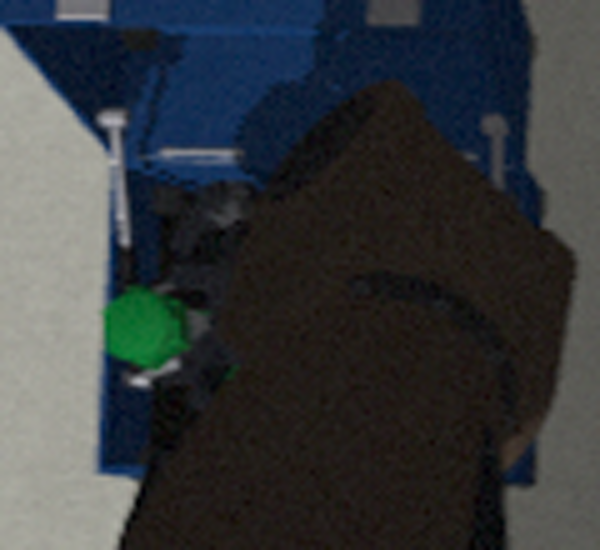

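Wrist view: ring centred near (256,49), just past the cap at (256,110). Top view: light cap at (119,185), against a prediction of (118,184). Checking the ring from this closer view too.

Run:
```python
from h import *
w=eyes.camera("wrist");s=eyes.camera("side")
m=cv2.inRange(hsv(w),np.array((5,140,60)),np.array((22,255,255)));m[120:]=0;m[:,:190]=0;m[:,330:]=0
h=cv2.convexHull(cv2.findNonZero(m)).reshape(-1,2);print("hull",h.min(0),h.max(0))
# predicted outer hull of ring
def hull(c,x,y):
    P=[proj(c,(x+.035*np.cos(a),y+.035*np.sin(a),z)) for a in np.linspace(0,6.28,60) for z in(.004,.018)];P=np.array(P);return P.min(0).round(1),P.max(0).round(1)
for xy in((.531,.275),(.529,.275),(.533,.275),(.531,.273),(.531,.277)): print(xy,hull(w,*xy),hull(s,*xy))
m=cv2.inRange(hsv(s),np.array((5,140,60)),np.array((22,255,255)));m[:155]=0;m[178:]=0;m[:,:235]=0;m[:,270:]=0
h=cv2.convexHull(cv2.findNonZero(m)).reshape(-1,2);print("side hull",h.min(0),h.max(0))
```

```text
hull [210   4] [301  90]
(0.531, 0.275) (array([209.2,   3.1]), array([301. ,  94.6])) (array([243.7, 161.1]), array([261.3, 172.6]))
(0.529, 0.275) (array([211.9,   3.7]), array([303.6,  94.9])) (array([243.2, 161.1]), array([260.8, 172.6]))
(0.533, 0.275) (array([206.5,   2.6]), array([298.5,  94.3])) (array([244.2, 161.1]), array([261.8, 172.6]))
(0.531, 0.273) (array([2.093e+02, 1.000e-01]), array([301.9,  92.9])) (array([243.7, 161.3]), array([261.3, 172.8]))
(0.531, 0.277) (array([209.1,   6.1]), array([300.2,  96.3])) (array([243.6, 160.9]), array([261.3, 172.3]))
side hull [244 162] [262 172]
```

The ring is confirmed at (0.531, 0.275) within 1 mm. Lowering 54 mm, then feeling for the floor slowly.

```bash
python3 -m pendant '[[12,0,12,0,0,0,0],[10,0,10,0,0,0,0],[7,0,7,0,0,0,0],[5,0,5,0,0,0,0],[4,0,4,0,0,0,0],[0,0,0,0,0,0,0],[0,0,0,0,0,0,0]]'
python3 - <<'E'
from h import *
o=robot.get_obs();R=o["orientation"];M=o["eef_pos"]+R@(np.array([18.9,-.6,24.9])/1000);print("mid",M.round(4),o["ft_force"].round(1))
s=eyes.camera("side");crop(s,"s18",210,90,310,200,5.4)
w=eyes.camera("wrist");cv2.imwrite("pics/w18.png",w["image"][:,:,::-1])
E
```

```text
t: 28.72
eef_pos: [0.5309, 0.271, 0.1174]
orientation: [[0.124, -0.985, -0.124], [-0.697, -0.175, 0.695], [-0.706, 0.001, -0.708]]
ft_force: [-0.4, 0.6, -2.4]
gripper_width: 0.0339
mid [0.5307 0.2753 0.0864] [-0.4  0.6 -2.4]
```

View pics/s18.png

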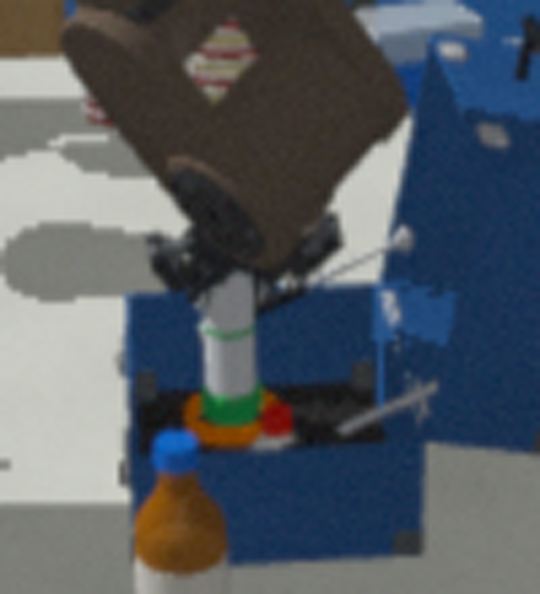

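View pics/w18.png

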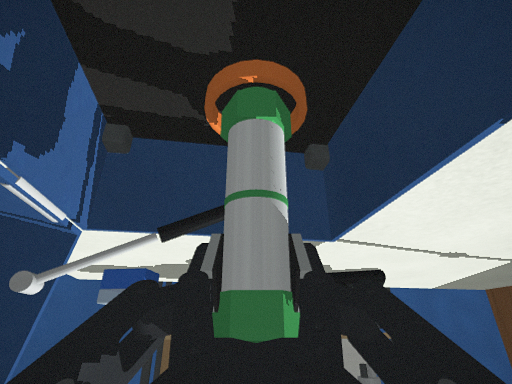

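The cap is entering the ring, centred between its edges (205–307 px). Lowering in 1 mm steps while watching the force.

```bash
python3 -m pendant '[[1.4,0,1.4,0,0,0,0],[1.4,0,1.4,0,0,0,0],[0.7,0,0.7,0,0,0,0],[0.7,0,0.7,0,0,0,0],[0,0,0,0,0,0,0],[0,0,0,0,0,0,0]]'; python3 -m pendant '[[0.4,0,0.4,0,0,0,0],[0.4,0,0.4,0,0,0,0],[0,0,0,0,0,0,0]]'
```

```text
t: 29.58
eef_pos: [0.5307, 0.271, 0.1112]
orientation: [[0.123, -0.984, -0.125], [-0.697, -0.175, 0.695], [-0.706, 0.001, -0.708]]
ft_force: [0.1, 0.1, -2.1]
gripper_width: 0.0342
t: 29.95
eef_pos: [0.5308, 0.2712, 0.1108]
orientation: [[0.124, -0.984, -0.124], [-0.696, -0.175, 0.696], [-0.707, 0.001, -0.707]]
ft_force: [-1.2, -0.5, 6.2]
gripper_width: 0.0345
```

Touched the floor at middle z of about 0.080, where 0.079 was expected. Easing off slightly and opening in stages.

```bash
python3 -m pendant '[[-0.3,0,-0.3,0,0,0,0],[0,0,0,0,0,0,0]]' 20; python3 -m pendant '[[0,0,0,0,0,0,36],[0,0,0,0,0,0,37],[0,0,0,0,0,0,39],[0,0,0,0,0,0,42],[0,0,0,0,0,0,42],[0,0,0,0,0,0,42]]'
python3 - <<'E'
from h import *
s=eyes.camera("side");crop(s,"s19",210,90,310,200,5.4)
w=eyes.camera("wrist");cv2.imwrite("pics/w19.png",w["image"][:,:,::-1])
E
```

```text
t: 30.2
eef_pos: [0.5308, 0.2711, 0.1109]
orientation: [[0.124, -0.985, -0.124], [-0.697, -0.175, 0.695], [-0.706, 0.001, -0.708]]
ft_force: [0.1, -0.8, 5.4]
gripper_width: 0.0344
t: 30.95
eef_pos: [0.5307, 0.271, 0.1105]
orientation: [[0.123, -0.985, -0.125], [-0.697, -0.175, 0.695], [-0.706, 0.001, -0.708]]
ft_force: [-0.3, -0.6, 0.0]
gripper_width: 0.0419
```

View pics/w19.png

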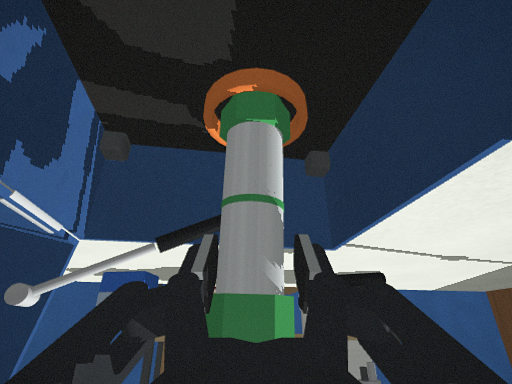

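View pics/s19.png

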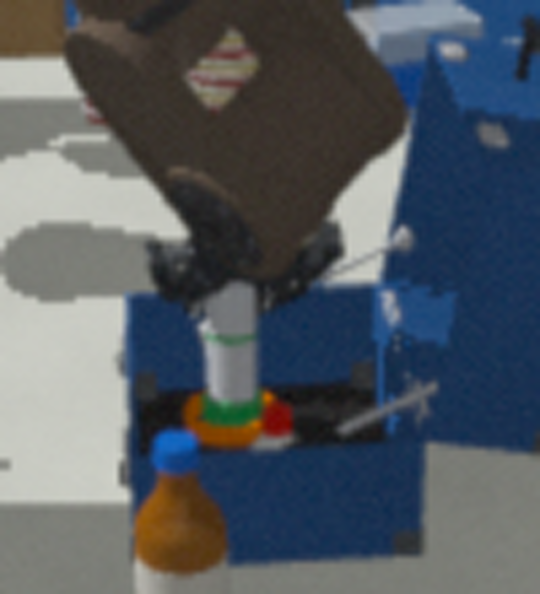

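```bash
python3 -m pendant '[[0,0,0,0,0,0,50],[0,0,0,0,0,0,62],[0,0,0,0,0,0,66],[0,0,0,0,0,0,66],[0,0,0,0,0,0,66]]'
python3 - <<'E'
from h import *
w=eyes.camera("wrist");cv2.imwrite("pics/w20.png",w["image"][:,:,::-1])
E
```

```text
t: 31.68
eef_pos: [0.5307, 0.271, 0.1104]
orientation: [[0.123, -0.984, -0.125], [-0.697, -0.175, 0.695], [-0.706, 0.001, -0.708]]
ft_force: [0.5, -0.5, 0.3]
gripper_width: 0.066
```

View pics/w20.png

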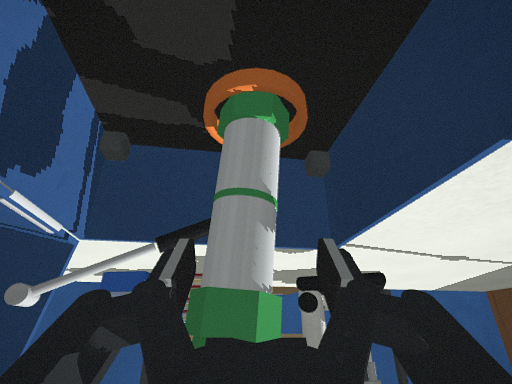

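The case is leaning a little (lower cap column 255, upper cap 237), so I'll see whether it rocks back.

```bash
python3 -m pendant '[[0,0,0,0,0,0,66],[0,0,0,0,0,0,66]]'
python3 - <<'E'
from h import *
for i in range(8):
    w=eyes.camera("wrist"); b=[x for x in blobs(w,(45,120,40),(80,255,255),150)]
    print(robot.get_obs()["t"],[ (x[0],x[1]) for x in b])
cv2.imwrite("pics/w21.png",w["image"][:,:,::-1])
E
```

```text
t: 31.98
eef_pos: [0.5307, 0.271, 0.1105]
orientation: [[0.123, -0.985, -0.125], [-0.697, -0.175, 0.695], [-0.706, 0.001, -0.708]]
ft_force: [-0.2, 0.1, -0.2]
gripper_width: 0.066
32.025 [(array([255.3, 110.3]), 1877), (array([245.6, 193.1]), 396), (array([232.6, 314.7]), 4739)]
32.075 [(array([255.3, 110.2]), 1875), (array([245.6, 193.1]), 398), (array([232.6, 314.6]), 4736)]
32.125 [(array([255.3, 110.3]), 1887), (array([245.8, 193.3]), 387), (array([232.7, 314.7]), 4723)]
32.175 [(array([255.3, 110.4]), 1898), (array([245.7, 193.5]), 393), (array([232.9, 314.8]), 4701)]
32.225 [(array([255.3, 110.4]), 1902), (array([245.8, 193.6]), 392), (array([232.9, 314.9]), 4685)]
32.275 [(array([255.3, 110.4]), 1899), (array([245.8, 193.7]), 391), (array([233., 315.]), 4677)]
32.325 [(array([255.3, 110.4]), 1900), (array([246.1, 193.8]), 394), (array([233.1, 314.9]), 4681)]
32.375 [(array([255.2, 110.4]), 1899), (array([245.8, 193.7]), 395), (array([233. , 314.9]), 4680)]
```

View pics/w21.png

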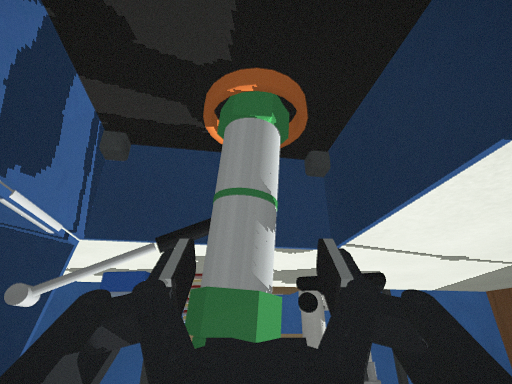

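It's nearly still at a lean of roughly 5°, moving slowly back. It could be resting on a finger or linkage, so I'll wait a second and measure before withdrawing.

```bash
python3 -m pendant '[[0,0,0,0,0,0,66],[0,0,0,0,0,0,66],[0,0,0,0,0,0,66],[0,0,0,0,0,0,66],[0,0,0,0,0,0,66],[0,0,0,0,0,0,66]]'
python3 - <<'E'
from h import *
w=eyes.camera("wrist");s=eyes.camera("side");t=eyes.camera("top")
print([(x[0],x[1]) for x in blobs(w,(45,120,40),(80,255,255),150)])
gt=blobs(t,(45,120,40),(80,255,255)); print("top",gt, "upright pred light cap top",proj(t,(.531,.275,.154)),proj(t,(.531,.275,.137)))
print("top-view cap centre at z.145",plane(t,gt[0][0],.147).round(4))
print("side",blobs(s,(45,120,40),(80,255,255)))
crop(w,"w22",130,180,390,384,3);crop(s,"s22",230,120,280,190,8)
E
```

```text
t: 33.12
eef_pos: [0.5307, 0.271, 0.1105]
orientation: [[0.123, -0.984, -0.125], [-0.697, -0.175, 0.695], [-0.706, 0.001, -0.708]]
ft_force: [-0.1, 0.2, 0.5]
gripper_width: 0.0661
[(array([255.3, 110.3]), 1882), (array([245.7, 193.3]), 394), (array([232.7, 314.7]), 4735)]
top [(array([125.6, 183.8]), 204, [117, 176, 17, 16])] upright pred light cap top [123.65240402 186.44812407] [125.44726583 187.13115482]
top-view cap centre at z.145 [0.5395 0.2721 0.147 ]
side [(array([252.1, 166.2]), 34, [248, 164, 11, 5])]
```

View pics/w22.png

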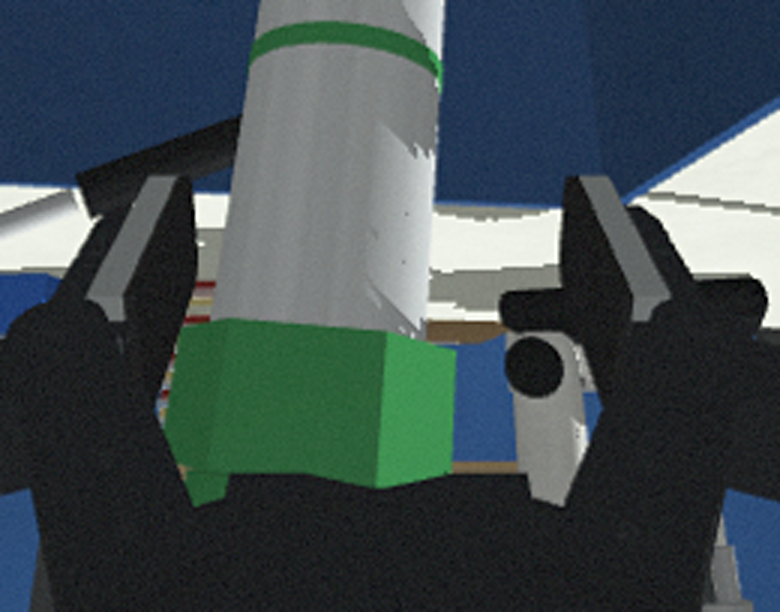

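View pics/s22.png

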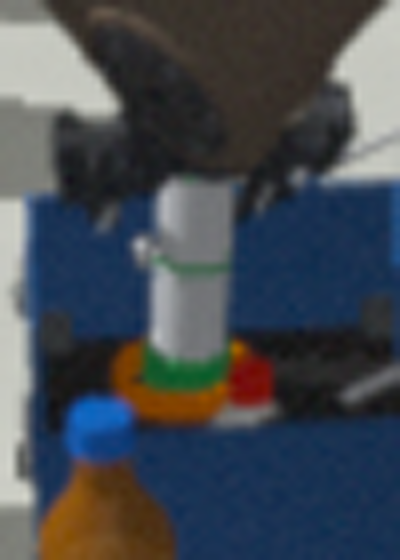

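The upper cap is 8.5 mm towards the hinge side and steady, and its corner is close to one finger's linkage. A safe test is to open a little further while still caged: if the case leans on the finger it will follow.

```bash
python3 -m pendant '[[0,0,0,0,0,0,74],[0,0,0,0,0,0,74],[0,0,0,0,0,0,74]]'
python3 - <<'E'
from h import *
w=eyes.camera("wrist");t=eyes.camera("top")
print([(x[0],x[1]) for x in blobs(w,(45,120,40),(80,255,255),150)],[(x[0],x[1]) for x in blobs(t,(45,120,40),(80,255,255),50)])
crop(w,"w23",130,60,390,384,1.8)
E
```

```text
t: 33.65
eef_pos: [0.5307, 0.271, 0.1105]
orientation: [[0.123, -0.985, -0.125], [-0.697, -0.175, 0.695], [-0.706, 0.001, -0.708]]
ft_force: [-0.4, 0.0, 0.9]
gripper_width: 0.0737
[(array([255.3, 110.3]), 1879), (array([245.5, 193.2]), 395), (array([232.3, 314.8]), 4774)] [(array([125.8, 183.8]), 205)]
```

View pics/w23.png

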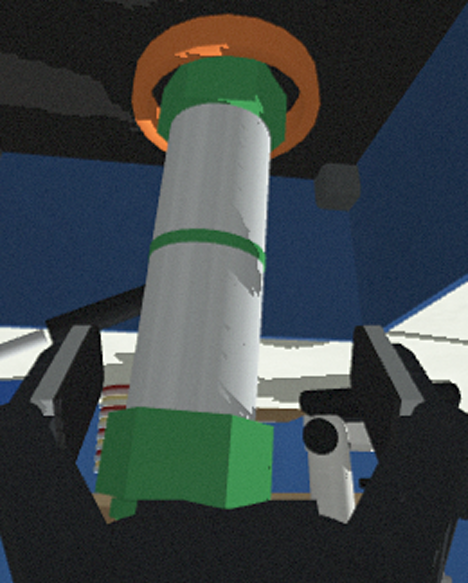

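The gap to the finger opened and the case stayed put, so it isn't on the finger. Withdrawing a few mm along the tool axis and checking for a response.

```bash
python3 -m pendant '[[0,0,-2,0,0,0,74],[0,0,-4,0,0,0,74],[0,0,-4,0,0,0,74],[0,0,0,0,0,0,74],[0,0,0,0,0,0,74]]'
python3 - <<'E'
from h import *
for i in range(3):
    t=eyes.camera("top");w=eyes.camera("wrist")
    b=[x for x in blobs(t,(45,120,40),(80,255,255),50)];print([(x[0],x[1]) for x in b],plane(t,b[0][0],.147).round(4))
crop(w,"w24",130,60,390,384,1.8)
E
```

```text
t: 34.38
eef_pos: [0.532, 0.264, 0.1176]
orientation: [[0.123, -0.985, -0.124], [-0.697, -0.175, 0.695], [-0.706, 0.001, -0.708]]
ft_force: [-0.4, 0.6, -0.2]
gripper_width: 0.0742
[(array([125.7, 183.8]), 205)] [0.5395 0.2718 0.147 ]
[(array([125.8, 183.8]), 207)] [0.5395 0.2716 0.147 ]
[(array([125.7, 183.8]), 205)] [0.5395 0.2718 0.147 ]
```

View pics/w24.png

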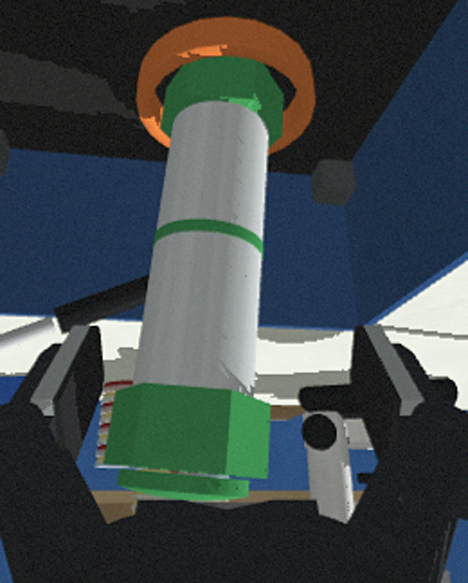

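With the palm clear, the case stands on its own and unmoved, at a steady lean of about 3.5°. It settled there by itself, so I'll leave it. Centring the open jaws on the cap and backing out along the tool axis.

```bash
python3 -m pendant '[[0,-4,0,0,0,0,85],[0,-4,0,0,0,0,85],[0,0,0,0,0,0,85],[0,0,-6,0,0,0,85],[0,0,-12,0,0,0,85],[0,0,-18,0,0,0,85],[0,0,-20,0,0,0,85],[0,0,-20,0,0,0,85],[0,0,0,0,0,0,85]]'
python3 - <<'E'
from h import *
t=eyes.camera("top");w=eyes.camera("wrist");s=eyes.camera("side")
b=[x for x in blobs(t,(45,120,40),(80,255,255),50)];print([(x[0],x[1]) for x in b],plane(t,b[0][0],.147).round(4))
cv2.imwrite("pics/w25.png",w["image"][:,:,::-1]);crop(s,"s25",210,90,310,200,5.4)
E
```

```text
t: 35.8
eef_pos: [0.5501, 0.2114, 0.1727]
orientation: [[0.124, -0.985, -0.122], [-0.698, -0.174, 0.695], [-0.706, -0.001, -0.708]]
ft_force: [-0.1, -0.5, 0.3]
gripper_width: 0.0851
[(array([125.7, 183.8]), 205)] [0.5395 0.2718 0.147 ]
```

View pics/w25.png

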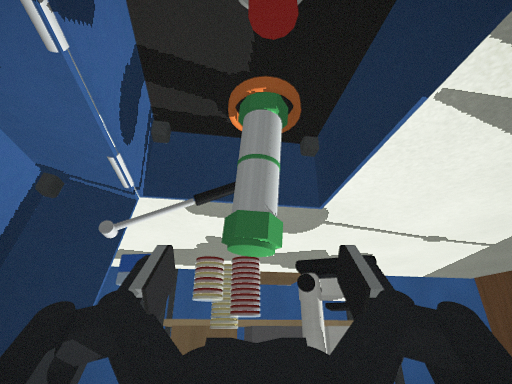

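View pics/s25.png

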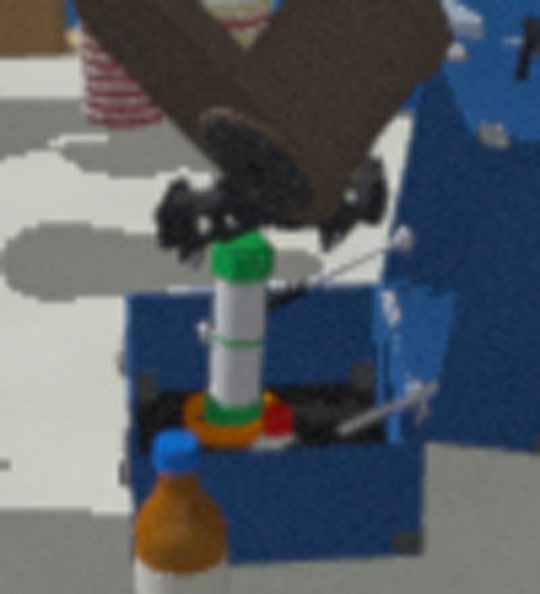

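The case stands on its own in the ring. Moving the arm up and away for a final check.

```bash
python3 -m pendant '[[-10,0,-20,0,0,0,85],[-28,0,-28,0,0,0,85],[-28,0,-28,0,0,0,85],[-20,20,-30,0,0,0,85],[0,20,-40,0,0,0,85],[10,0,-50,0,0,0,85],[20,0,-50,0,0,0,85],[20,0,-50,0,0,0,85],[0,0,0,0,0,0,85],[0,0,0,0,0,0,85]]'
python3 - <<'E'
from h import *
t=eyes.camera("top");s=eyes.camera("side")
b=[x for x in blobs(t,(45,120,40),(80,255,255),30)];print([(x[0],x[1]) for x in b],plane(t,b[0][0],.147).round(4))
g=blobs(s,(45,120,40),(80,255,255),20);print(g)
print("reagent cap t",blobs(t,(105,150,40),(125,255,255),40)[-1],"redcap",blobs(t,(0,150,80),(4,255,255),5), blobs(s,(0,150,80),(4,255,255),5))
print("dishes top", cv2.minMaxLoc(np.zeros((1,1)))[0])
print("light cap tri",tri((s,g[0][0]),(t,b[0][0])), "upright pred s",proj(s,(.531,.275,.14)),proj(s,(.531,.275,.025)))
cv2.imwrite("pics/t26.png",t["image"][:,:,::-1]);cv2.imwrite("pics/s26.png",s["image"][:,:,::-1])
E
```

```text
t: 37.2
eef_pos: [0.542, 0.0251, 0.4067]
orientation: [[0.123, -0.985, -0.125], [-0.698, -0.175, 0.695], [-0.706, 0.002, -0.708]]
ft_force: [0.1, -0.0, -0.3]
gripper_width: 0.0847
[(array([125.6, 183.7]), 205), (array([142.1, 192.9]), 42)] [0.5398 0.2721 0.147 ]
[(array([254.2, 137.2]), 83, [249, 133, 11, 9]), (array([252. , 166.2]), 32, [248, 164, 10, 5])]
reagent cap t (array([220.3, 204.1]), 42, [217, 201, 8, 8]) redcap [(array([177.8, 182.6]), 35, [175, 180, 7, 7])] [(array([261. , 167.2]), 26, [259, 164, 5, 7])]
dishes top 0.0
light cap tri (array([0.54083678, 0.27486673, 0.13807042]), np.float64(2.315658994059083e-05)) upright pred s [251.59287234 136.82153565] [252.40839524 163.62551953]
```

View pics/t26.png

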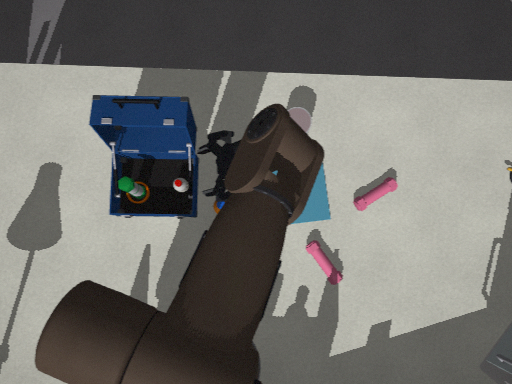

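View pics/s26.png

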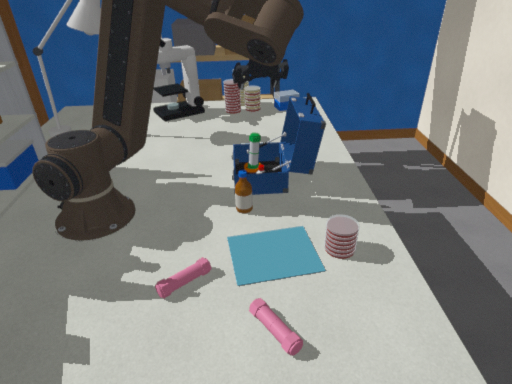

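Final views: lid open, case standing in the ring. Its upper cap is at (126,184) in the top view, unchanged over the last several checks. The buffer cap is at (178,183) and the reagent cap at (220,204), both unmoved, and the dishes are in place. The arm is clear of everything. Handing in.

Run:
```python
from station import robot
print(robot.finish_job())
```

```text
the job is handed in; nothing more can be done
None
```

The lid is open on its struts, and the case is standing on its heavy end in the orange ring with nothing touching it. I handed the job in at about 37 s.

**Heavy end:** I felt for it twice and both results agreed. Lifting the case at its middle put the centre of gravity about 35 mm towards the end that started nearer the chest. Turning the case upright changed the torque by 0.157 N·m; I had predicted 0.158 if that end was heavy, and about 0 if not. I lowered it with a floor contact of about 6 N.

**Checks after letting go:**
- **Case:** it stayed still in every later picture, but it leans about 3–5° towards the hinge, not exactly upright. It settled into that lean after the fingers opened. It did not follow when they opened wider or backed away, so I left it alone.
- **Bystanders:** the buffer and reagent bottles measured where they were at the start. I checked the dishes only by eye, and they look undisturbed.
- **Lid:** during the grip on the handle, the gripper linkage touched the shut lid's front edge with about 12 N. I backed off and gripped the bar nearer the fingertips.
- **Inconclusive reading:** with the tool tilted, a single torque reading could not tell which end was heavy, so I relied on the before-and-after comparison.

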